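# Unmould a shortbread from a loose-bottomed tart tin and serve it on its base

### The arm

A 7-joint arm with a two-finger parallel gripper is mounted at the origin on a cart in front of the work surface, level with it; the furniture and walls round the work are solid. World frame = base frame: x ahead of the robot, y to its left, z up, the work surface at z = 0. Lengths are in m, angles in rad, forces in N, time in s.
With the tool pointing down it reaches from about 0.425 to 0.95 m from the base axis. Payload 16.7 kg.
Tool frame: the origin (TCP) lies at the very end of the fingers, on their centre line; the grasp point (between the pads) lies 19 mm behind it (ctrl.grip_depth is the distance from the TCP to the grasp point, in m); z points along the fingers, y is the line along which they close (so a half turn about z gives the same grasp; the last joint's range is limited). The gripper opens to 94 mm and grips with 3 to 60 N. Pads are 16 mm wide; open, the fingers measure 119 mm over their backs; the gripper's body (75 mm by 177 mm) begins 78 mm behind the grasp point.
Start: joints at [1.185, 0.426, 0.074, 1.606, -0.034, 1.111, -0.067], TCP at [0.158, -0.656, 0.205] pointing down, gripper open.
Joint ranges: [-2.85, 2.85], [-0.5, 2.14], [-1.23, 1.37], [0.21, 2.46], [-1.02, 4.16], [0.16, 2.05], [-2.73, 2.73]. Speed limits (rad/s): [1.89, 1.89, 2.39, 2.39, 3.01, 3.01, 3.01].

### API

Orientations are given as a rotation vector (axis times angle).
In Python, from cell import ctrl gives the robot as it stands. The module is installed in compiled form; this text tells all that it offers.
- The arm moves only by the tool arm_command, never from a script. Its argument "increments" is a list of rows, each a list of 7 numbers: the shift along the tool's x, y, z in m, then the turn, a rotation vector about the tool's x, y, z in degrees, then the opening, from 0 (shut) to 1 (fully open). In form: [[tx, ty, tz, rx, ry, rz, jaw], ...]. A call has 1 to 8 rows; each row is the pose to reach, as a shift and turn from the pose commanded when the call began, along the tool's axes at that moment; what a row does not reach only later rows make up. A row lasts 1/8 s, in which the tool goes at most 62.5 mm and 10.7 degrees, less where a joint would pass 70% of its speed; a pose out of reach is approached as far as the arm can. A call with a gripper value outside its range is refused whole. The fingers move at their own pace and stop on an object; the grip force is fixed at half the most. Time passes only in rows, so rows that repeat a pose let the fingers close. It gives the time, the measured TCP pose, the force, the opening and the grip force at its end, in the units of the state.
- ctrl.get_obs(): the state, without advancing time (a new reading comes with each control period).
- ctrl.snapshot(name): name is "scene" or "top"; returns (picture, depth): 384x512x3 uint8, red, green, blue; 384x512 float32, m along the optical axis (not along the pixel's ray), 0 where there is no reading.
- ctrl.camera_params(name): a dict with "fx", "fy", "cx", "cy" (pixels), "origin" and "attitude" of the camera in the world. Camera axes: x right, y down, z forward; pixel columns grow to the right and rows downward; lengths in m; the calibration is good to about 2 mm. A picture is of the moment at which its call begins. camera_params takes no time and is no camera call.
- ctrl.close_job(): hands the job in; it is judged then, once.
The state is a dict: "clock": time; "q": joint angles; "qvel": joint speeds; "joint_efforts": joint torques, N m; "tool_pos": TCP position; "ee_rot": TCP orientation; "ft_force": force on the tool from outside, world axes, zero at the start; "wrist_torque": the same for the moment, N m; "gripper_width": finger opening in m; "grip_force": force on a finger pad.
Only numpy, scipy, OpenCV 4.12 (cv2) and the standard library are available. Lean on these libraries where they do the work, as an engineer would, in place of code of your own. Each camera call takes 0.05 s, during which the arm holds its last target. There are 200 camera calls.

### The job

The shortbread is still in its loose-bottomed tart tin on the hob. Set the tin down over the small spice jar that stands alone at the front of the worktop, so that the jar's lid pushes the loose base up out of the ring, and lower the ring all the way until it stands flat on the worktop round the jar. Then take the bare base by its edge, with the shortbread still lying on it, and lay it flat in the middle of the plate, without pinching the shortbread or knocking over or shifting the things around.

Things in the scene. Friction and masses are not known exactly. Their poses are not given: they have to be found in the camera images.
- tin_ring: Ring of the tart tin: bare aluminium, round, open at the bottom, 40 mm tall, 75 mm across the foot, 117 mm over the rim, 0.14 to 0.24 kg, on the hob's glass (z = 0). Origin at the centre of its underside, z up. Wall upright to 8 mm height (inside diameter 66 mm), then flares 30 degrees outward from vertical. A 2.5 mm thick inward lip at the foot carries the base and leaves a hole of 53 mm.
- tin_mouth (a point): Centre of the ring's mouth, 40 mm above its underside, z up. Inside diameter here 103 mm. The top 18 mm of the sloping wall is a collar 8 mm thick with parallel faces, where it can be pinched, one finger inside and one outside, tool leaning out 30 degrees like the wall; the middle of its top edge is at radius 55 mm, 2 mm below this point. Below it the wall is 4 mm thick.
- tin_base: The loose base: a plain aluminium disc, 62 mm diameter, 5 mm thick, 0.06 kg, lying on the lip inside the ring with 2 mm play all round; nothing else holds it. Origin at the centre of its underside, z up.
- shortbread: A round crisp shortbread, 48 mm diameter, 12 mm thick, 0.03 kg, lying loose on the middle of the base, which shows 7 mm of bare edge around it. Origin at the centre of its underside, z up.
- spice_jar: The small round spice jar with a white lid that stands alone upright at the front of the worktop right of the hob: 43 mm diameter, 96 mm tall, flat top, loose, 0.14 kg. It passes the hole in the tin's foot with 5 mm to spare all round. Origin at the centre of its underside, z up; the worktop there is at z = -0.006.
- serving_plate: The white dinner plate on the worktop at the right: 262 mm diameter, 24 mm tall, loose. Origin at the centre of its underside, z up; its floor is 7 mm above that and flat within 60 mm of the centre, then rises to the rim.
- salt: Salt shaker, 44 mm diameter, 90 mm tall, standing behind the jar and plate; a bystander. Origin at the centre of its underside.
- tall_spice: A taller spice jar, 45 mm diameter, 106 mm tall, standing behind the small one; a bystander. Origin at the centre of its underside.
- food_tin: Squat unopened food tin, 76 mm diameter, 58 mm tall, on the hob behind the tin; a bystander. Origin at the centre of its underside.
- cup: Espresso cup, 53 mm diameter, 54 mm tall, on the hob behind the tin; a bystander. Origin at its underside.
- pot_rim (a point): Centre of the rim of the fixed pot on the hob, 127 mm above the hob: 220 mm diameter, with a handle reaching 60 mm out at its front right and a spoon leaning in it that rises to 163 mm above the hob. Carry things past in front of it or above it. Behind it, from x = 0.61 on, wall cupboards hang down to z = 0.55.
- dessert_spoon: Teaspoon, 132 mm long, lying on the worktop right of the plate; a bystander. Origin at its middle.
Mind the look-alikes: they are no part of the job. What is shaped like the shortbread but pink is not meant.

How it is judged:
On the way:
1. the ring stands flat on the worktop round the jar, let go, and the bare base lies level on the jar's lid with the shortbread on it (z of tin_ring in the frame of spice_jar below 0.006 m and horizontal distance between tin_ring and spice_jar below 0.012 m and angle between each of tin_ring, tin_base's own z axis and vertical below 0.06 rad and angle between spice_jar's own z axis and vertical below 0.05 rad and z of tin_base in the frame of spice_jar between 0.092 and 0.1 m and horizontal distance between shortbread and tin_base below 0.009 m and contact force between the fingers and tin_ring below 0.2 N), for 0.2 s.
At the end, for the whole second after the job is handed in: Base flat (3 degrees) on the plate's floor, centre within 30 mm of the plate's; shortbread flat on it, within 9 mm of its middle; ring flat on the worktop round the upright jar (6 mm height, 12 mm off-centre); plate level; base, shortbread and ring at rest (z of tin_base in the frame of serving_plate between 0.003 and 0.0105 m and horizontal distance between tin_base and serving_plate below 0.03 m and angle between each of tin_base, tin_ring's own z axis and vertical below 0.06 rad and z of shortbread in the frame of tin_base between 0.003 and 0.007 m and horizontal distance between shortbread and tin_base below 0.009 m and z of tin_ring in the frame of spice_jar below 0.006 m and horizontal distance between tin_ring and spice_jar below 0.012 m and angle between each of spice_jar, serving_plate's own z axis and vertical below 0.05 rad and linear speed of each of tin_base, shortbread, tin_ring below 0.02 m/s); the robot touches nothing.
It fails at once if the fingers pinch the shortbread (over 4 N) (contact force between the fingers and shortbread above 4 N).
It fails at once if the ring is dropped round the jar instead of lowered (faster than 0.55 m/s) (horizontal distance between tin_ring and spice_jar below 0.03 m and z of tin_ring in the frame of spice_jar below 0.09 m and linear speed of tin_ring above 0.55 m/s).
It fails at once if a bystander is knocked or shifted by more than 25 mm (distance of any of salt, tall_spice, food_tin, cup, dessert_spoon from where it was at the start of the episode above 0.025 m).
It also fails if it takes over 72 s, if anything falls off the work surface, if the arm or the gripper's body presses on something with over 40 N, if the wrist force passes 120 N, or if a joint passes its speed limit or range.

## Working session

There is one attempt and no reset: what is moved stays moved. The work goes in short steps, Python scripts to look and compute and a tool call to move; the robot and the scene stay as the last step left them, time stands still between calls to the robot, and variables do not carry over. Pictures are saved under pics/ and viewed, at most 10 in all, crops included, and the job is handed in when it is done.

Besides the shell and the picture viewer there is one more tool, called after "Request:" as name([rows], argument=value, ...), one row to a line, values as JSON. arm_command: Moves the arm, as the interface text tells. Its arguments: {"type":"object","properties":{"increments":{"type":"array"}},"required":["increments"]}

```bash
mkdir -p pics; cat > h.py <<'E'
import numpy as np, cv2
from scipy.spatial.transform import Rotation as R
from cell import ctrl
def snap(n,f=None):
    im,d=ctrl.snapshot(n)
    np.savez(f'{n}.npz',im=im,d=d)
    if f: cv2.imwrite('pics/'+f,im[:,:,::-1])
    return im,d
def cloud(n,d):
    p=ctrl.camera_params(n); A=np.array(p['attitude'])
    M=A if A.shape==(3,3) else R.from_rotvec(A).as_matrix()
    v,u=np.mgrid[:d.shape[0],:d.shape[1]]
    P=np.stack([(u-p['cx'])/p['fx']*d,(v-p['cy'])/p['fy']*d,d],-1)
    W=P@M.T+np.array(p['origin']); W[d<=0]=np.nan
    return W
E
python3 - <<'E'
from h import *
print(ctrl.get_obs())
for n in('scene','top'):
    print(ctrl.camera_params(n)); snap(n,n+'0.png')
E
```

```text
{'clock': 0.0, 'q': array([ 1.18550615,  0.42672779,  0.07383298,  1.60660354, -0.03410217,
        1.11078382, -0.06710137]), 'qvel': array([ 1.19195194e-03,  1.20963457e-04,  1.29086789e-03, -1.27422752e-03,
       -1.25367981e-04,  1.70418670e-04, -7.09798344e-05]), 'joint_efforts': array([ 1.31892111e-04, -9.35820580e+01,  3.66675898e+00, -4.54193723e+01,
       -4.87296574e-02,  2.01663037e-02,  3.97214626e-05]), 'tool_pos': array([ 0.15756828, -0.65590573,  0.20477941]), 'ee_rot': array([-3.11855462e+00, -3.69347414e-01,  3.63753762e-04]), 'ft_force': array([0.15065872, 0.33907348, 0.13758946]), 'wrist_torque': array([-0.01142762,  0.02728912,  0.04243952]), 'grip_force': 0.0, 'gripper_width': 0.09375022801348382}
{'fx': 381.5677272004462, 'fy': 381.5677272004462, 'cx': 251.77338154028627, 'cy': 196.8372662030694, 'origin': array([0.00625062, 1.03161439, 0.80200749]), 'attitude': array([-0.59004711,  2.47080347, -1.44002321])}
{'fx': 448.6912592660356, 'fy': 448.6912592660356, 'cx': 251.22975180758473, 'cy': 189.12165272029853, 'origin': array([-0.57858996,  0.07615928,  1.54391834]), 'attitude': array([-1.72313093,  1.97212734, -0.67555158])}
```

View pics/scene0.png

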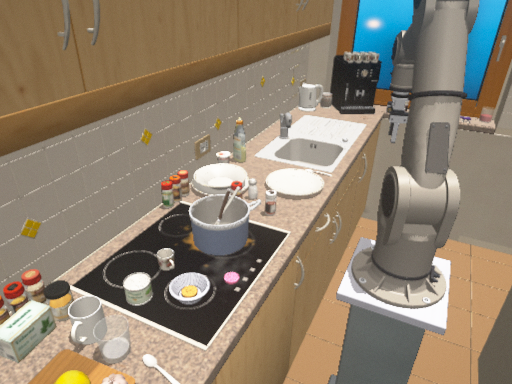

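View pics/top0.png

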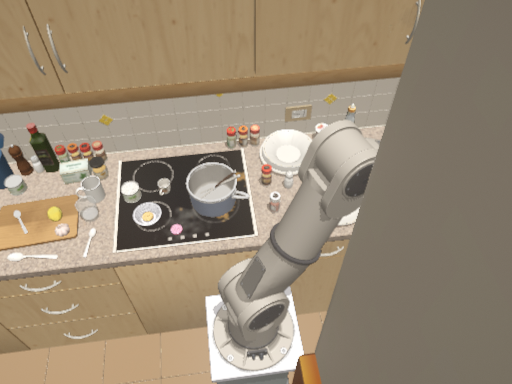

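Scene view: tin at (189,289) with the shortbread, food tin (138,290), cup (166,260), small jar (270,203), plate (295,182), pot (220,222), pink decoy (231,277). Top view: tin (148,216), small jar (275,201), tall spice (266,174), salt (289,181), and the plate is half hidden by the arm.

```bash
cat >> h.py <<'E'
def circ(P):
    A=np.c_[2*P[:,:2],np.ones(len(P))]; s=np.linalg.lstsq(A,(P[:,:2]**2).sum(1),rcond=None)[0]
    return s[:2],np.sqrt(s[2]+s[0]**2+s[1]**2)
def sel(W,u,v,du,dv,lo,hi):
    P=W[v-dv:v+dv+1,u-du:u+du+1].reshape(-1,3); return P[(P[:,2]>lo)&(P[:,2]<hi)]
def rcirc(P,r,n=40,tol=.006):
    from scipy.optimize import least_squares
    s=least_squares(lambda c:np.hypot(*(P[:,:2]-c).T)-r,P[:,:2].mean(0),loss='soft_l1',f_scale=.002); return s.x
E
python3 - <<'E'
from h import *
np.set_printoptions(precision=4,suppress=True)
W={n:cloud(n,np.load(n+'.npz')['d']) for n in('scene','top')}
IM={n:np.load(n+'.npz')['im'] for n in('scene','top')}
def rep(name,n,u,v,du,dv,lo,hi):
    P=sel(W[n],u,v,du,dv,lo,hi)
    if len(P)>5: print(name,n,len(P),'mean',P.mean(0),'min',P.min(0),'max',P.max(0),'mid',(P.min(0)+P.max(0))[:2]/2,'circ',*circ(P))
    else: print(name,n,len(P))
for n,L in dict(scene=dict(tin=(189,289,26,22),jar=(270,201,9,16),plate=(295,182,32,16),food=(138,288,18,18),cup=(166,260,12,13)),
  top=dict(tin=(148,216,18,16),jar=(275,201,7,12),tall=(266,174,8,11),salt=(289,181,7,10),food=(131,191,11,11),cup=(164,186,8,8))).items():
    for k,a in L.items():
        lo,hi={'tin':(.03,.06),'jar':(.08,.1),'plate':(.010,.03),'food':(.05,.07),'cup':(.045,.07),'tall':(.09,.12),'salt':(.075,.1)}[k]
        rep(k,n,*a,lo,hi)
# yellow
for n,(u,v,du,dv) in dict(scene=(189,289,22,18),top=(148,216,16,14)).items():
    im=IM[n].astype(int); m=np.zeros(im.shape[:2],bool); m[v-dv:v+dv,u-du:u+du]=1
    m&=(im[...,0]-im[...,2]>60); P=W[n][m]; print('short',n,len(P),np.nanmedian(P,0),np.nanmin(P,0),np.nanmax(P,0))
# jar white lid
for n,(u,v,du,dv) in dict(scene=(270,196,7,10),top=(275,196,6,8)).items():
    print(n,np.round(np.nan_to_num(W[n][v-dv:v+dv+1,u,:]),3)[::2])
# pot
P=sel(W['scene'],220,205,35,20,.115,.135);print('pot',circ(P),rcirc(P,.108))
P=sel(W['scene'],285,205,30,20,.02,.2)
Q=W['scene'][170:200,215:268].reshape(-1,3);print('worktop z front', W['scene'][215,280:300:4,:])
E
```

```text
tin scene 406 mean [0.5314 0.3684 0.0371] min [0.4721 0.3114 0.0301] max [0.5854 0.4274 0.0437] mid [0.5287 0.3694] circ [0.5277 0.3714] 0.05185932625002533
jar scene 70 mean [ 0.5066 -0.1518  0.0886] min [ 0.4876 -0.1777  0.0801] max [ 0.5296 -0.1339  0.0958] mid [ 0.5086 -0.1558] circ [ 0.5081 -0.1553] 0.016732605184863743
plate scene 402 mean [ 0.5205 -0.4504  0.0146] min [ 0.381  -0.5584  0.01  ] max [ 0.6414 -0.2963  0.022 ] mid [ 0.5112 -0.4274] circ [ 0.5096 -0.4256] 0.11966474986380882
food scene 432 mean [0.6572 0.4406 0.0558] min [0.6212 0.4004 0.05  ] max [0.6967 0.4769 0.0621] mid [0.659  0.4387] circ [0.6577 0.4398] 0.028319056278070607
cup scene 100 mean [0.666  0.2976 0.0504] min [0.6274 0.2692 0.0454] max [0.6944 0.3246 0.0559] mid [0.6609 0.2969] circ [0.6665 0.2981] 0.025537243536444196
tin top 185 mean [0.528  0.3683 0.0357] min [0.4662 0.3103 0.03  ] max [0.5818 0.4252 0.047 ] mid [0.524  0.3678] circ [0.5239 0.3677] 0.052291707831439646
jar top 76 mean [ 0.5037 -0.1588  0.0879] min [ 0.4817 -0.1804  0.0801] max [ 0.5272 -0.1373  0.0972] mid [ 0.5044 -0.1588] circ
[... 873 characters left out ...]
 0.015]
 [ 0.594 -0.349 -0.005]
 [ 0.52  -0.175  0.088]
 [ 0.509 -0.152  0.093]
 [ 0.503 -0.138  0.092]
 [ 0.502 -0.135  0.085]
 [ 0.503 -0.14   0.073]
 [ 0.504 -0.143  0.063]
 [ 0.503 -0.141  0.055]
 [ 0.501 -0.138  0.049]
 [ 0.5   -0.136  0.041]]
top [[ 0.616 -0.18  -0.003]
 [ 0.608 -0.179 -0.007]
 [ 0.525 -0.162  0.088]
 [ 0.513 -0.16   0.091]
 [ 0.504 -0.158  0.09 ]
 [ 0.496 -0.157  0.086]
 [ 0.485 -0.155  0.088]
 [ 0.488 -0.156  0.07 ]
 [ 0.48  -0.155  0.066]]
pot (array([0.5888, 0.098 ]), np.float64(0.09677193397813226)) [0.5865 0.1037]
worktop z front [[ 0.467  -0.1622 -0.0054]
 [ 0.4526 -0.1686 -0.0048]
 [ 0.4379 -0.1742 -0.0036]
 [ 0.4257 -0.1867 -0.007 ]
 [ 0.4102 -0.1896 -0.0041]]
```

```bash
python3 - <<'E'
from h import *
a=np.load('scene.npz')['im'][165:320,110:330,::-1]; cv2.imwrite('pics/c1.png',cv2.resize(a,None,fx=3.6,fy=3.6,interpolation=cv2.INTER_CUBIC))
E
```

```text
(no output)
```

View pics/c1.png

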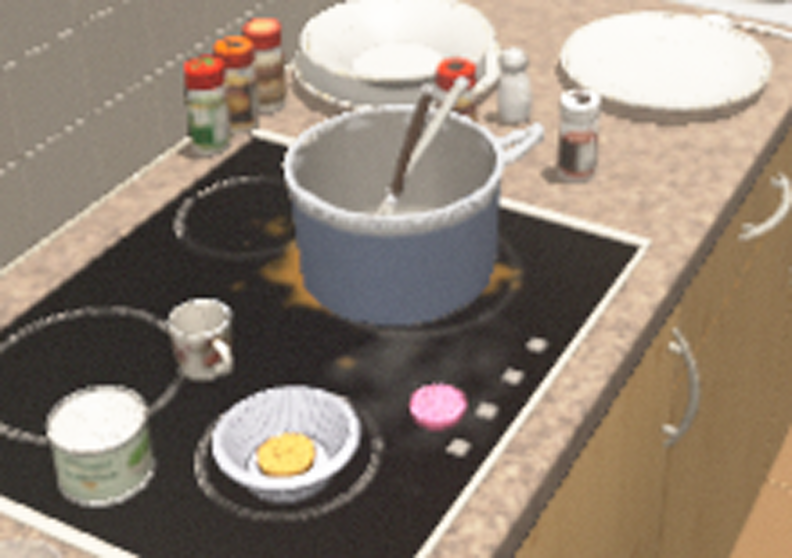

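Close-up: the tin rim centre is at about crop (286,437), with the shortbread inside. The pink decoy is at (438,405), the jar at (579,135), and the pot handle points at the jar from (525,140). I'll swing the arm clear and up first, then refine the measurements.

```bash
cat >> h.py <<'E'
def Rlean(phi,lean,s=-1):
    f,a=np.radians([phi,lean]); e=np.array([np.cos(f),np.sin(f),0]); k=np.array([0,0,1])
    z=-np.sin(a)*e-np.cos(a)*k; y=s*(np.cos(a)*e-np.sin(a)*k)
    return np.c_[np.cross(y,z),y,z]
def inc(*targets):
    o=ctrl.get_obs(); p=o['tool_pos']; M=R.from_rotvec(o['ee_rot']).as_matrix()
    for q,T in targets:
        d=M.T@(np.array(q)-p); w=np.degrees(R.from_matrix(M.T@T).as_rotvec())
        print(np.round(d,4),np.round(w,2),'rows>=',round(max(np.linalg.norm(d)/.0625,np.linalg.norm(w)/10.7),1))
E
python3 - <<'E'
from h import *
inc(((.45,-.35,.36),Rlean(-120,15)),((.5,.0,.40),Rlean(-120,30)))
E
```

```text
[ 0.3558 -0.2294 -0.1549] [  -7.15   17.77 -135.54] rows>= 12.8
[ 0.4862 -0.5581 -0.1945] [ -14.22   35.47 -132.66] rows>= 12.9
```

Request:
arm_command([
  [0.1, -0.06, -0.1, 0, 0, -20, 0.17],
  [0.22, -0.14, -0.155, 0, 0, -40, 0.17],
  [0.355, -0.23, -0.155, 0, 0, -60, 0.17],
  [0.355, -0.23, -0.155, 0, 0, -60, 0.17],
  [0.355, -0.23, -0.155, 0, 0, -60, 0.17],
  [0.355, -0.23, -0.155, 0, 0, -70, 0.17],
  [0.355, -0.23, -0.155, 0, 0, -80, 0.17],
  [0.355, -0.23, -0.155, 0, 0, -80, 0.17],
])

```text
clock: 1.1
tool_pos: [0.4519, -0.3463, 0.3615]
ee_rot: [2.141, 2.298, 0.002]
ft_force: [-0.5, -1.4, -0.1]
gripper_width: 0.0179
grip_force: 0.0
```

```bash
python3 - <<'E'
from h import *
print(ctrl.get_obs()['q'])
inc(((.5,-.0,.38),Rlean(-120,15)),((.40,.25,.30),Rlean(-120,30)))
E
```

```text
[ 0.83546853  0.16981881 -0.34027341  1.61826942  0.05684466  1.36213532
  0.55862021]
[ 0.3421  0.0725 -0.0184] [-13.71   7.36 -55.62] rows>= 5.6
[ 0.5985 -0.0097  0.0614] [-27.48  14.68 -54.61] rows>= 9.6
```

Request:
arm_command([
  [0.06, 0.013, 0, -3, 2, -8, 0.17],
  [0.12, 0.025, 0, -6, 3, -16, 0.17],
  [0.18, 0.035, 0, -8, 4, -24, 0.17],
  [0.24, 0.04, 0, -10, 6, -32, 0.17],
  [0.3, 0.045, 0, -13, 8, -40, 0.17],
  [0.36, 0.045, 0, -16, 10, -46, 0.17],
  [0.42, 0.035, 0.01, -20, 12, -50, 0.17],
  [0.48, 0.025, 0.03, -24, 14, -54, 0.17],
])

```text
clock: 2.1
tool_pos: [0.4447, 0.1313, 0.331]
ee_rot: [0.798, 2.847, 0.688]
ft_force: [1.7, 0.4, 0.3]
gripper_width: 0.0158
grip_force: 0.0
```

```bash
python3 - <<'E'
from h import *
np.set_printoptions(precision=4,suppress=True)
print(ctrl.get_obs()['q'],ctrl.get_obs()['tool_pos'])
D={n:[] for n in('scene','top')}
for i in range(6):
  for n in D: D[n].append(snap(n,n+'1.png' if i==0 else None)[1])
for n in D:
  d=np.array(D[n]); d=np.median(d,0); np.save(n+'d.npy',d); W=cloud(n,d)
  def go(k,u,v,du,dv,lo,hi,r):
    P=sel(W,u,v,du,dv,lo,hi); print(n,k,len(P),circ(P) if len(P)>5 else 0,rcirc(P,r) if len(P)>5 else 0,(np.nanmin(P,0)+np.nanmax(P,0))/2,np.percentile(P[:,2],[50,95]))
  if n=='scene':
    go('tin',189,287,28,24,.034,.06,.055);go('jar',270,201,9,16,.082,.1,.018);go('plate',295,182,34,18,.012,.03,.125);go('pot',220,205,36,20,.12,.135,.108)
  else:
    go('tin',148,216,18,16,.034,.06,.055);go('jar',275,197,8,12,.082,.1,.018);go('plate',345,197,42,42,.012,.03,.125);go('tall',266,174,9,11,.09,.12,.018);go('salt',289,181,8,12,.07,.1,.015);go('pot',212,180,30,28,.12,.135,.108)
    H=W[185:205,228:252].reshape(-1,3); H=H[H[:,2]>.06]; print('handle',H.min(0),H.max(0))
E
```

```text
[ 0.6029 -0.1769 -0.6293  2.0819 -0.5972  1.0302  1.2623] [0.4447 0.1313 0.331 ]
scene tin 335 (array([0.5361, 0.3668]), np.float64(0.05532732464944705)) [0.5284 0.3703] [0.564  0.369  0.0378] [0.0384 0.0407]
scene jar 61 (array([ 0.509 , -0.1553]), np.float64(0.015879421546907392)) [ 0.5093 -0.1558] [ 0.5087 -0.1565  0.0876] [0.09   0.0916]
scene plate 311 (array([ 0.5099, -0.4259]), np.float64(0.12288202995180851)) [ 0.5095 -0.4249] [ 0.5102 -0.4275  0.0157] [0.0155 0.0185]
scene pot 428 (array([0.5891, 0.0974]), np.float64(0.09713011095483536)) [0.5868 0.1024] [0.5901 0.0937 0.1274] [0.1274 0.1296]
top tin 135 (array([0.525 , 0.3678]), np.float64(0.05279567345110064)) [0.5251 0.3678] [0.5243 0.3677 0.0372] [0.0364 0.039 ]
top jar 39 (array([ 0.5053, -0.1634]), np.float64(0.013634053249919863)) [ 0.5049 -0.1544] [ 0.5059 -0.1685  0.0872] [0.0879 0.0904]
top plate 327 (array([ 0.5476, -0.4044]), np.float64(0.13274327791044666)) [ 0.5081 -0.426 ] [ 0.5741 -0.4257  0.0204] [0.014  0.0173]Traceback (most recent call last):
  File "<stdin>", line 14, in <module>
  File "<stdin>", line 10, in go
    res = np.fmin.reduce(a, axis=axis, out=out, **kwargs)
ValueError: zero-size array to reduction operation fmin which has no identity
```

View pics/top1.png

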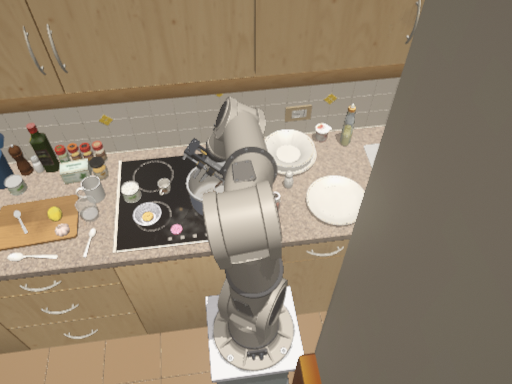

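Top view: plate at (337,200), tin (148,216) in the clear, jar now hidden by the arm. The two cameras agree to about 3 mm.

```bash
python3 - <<'E'
from h import *
g=Rlean(-120,30); t=np.array([.505,.332,.017]); inc((t-g[:,2]*.08,g),(t,g))
E
```

```text
[0.048  0.0363 0.2936] [-3.26 -0.52 -1.65] rows>= 4.8
[0.0473 0.0409 0.3735] [-3.26 -0.52 -1.65] rows>= 6.1
```

Request:
arm_command([
  [0.012, 0.009, 0.06, -1, 0, -0.5, 0.17],
  [0.024, 0.018, 0.12, -2, 0, -1, 0.17],
  [0.036, 0.027, 0.18, -3, -0.5, -1.6, 0.17],
  [0.048, 0.036, 0.24, -3.26, -0.5, -1.65, 0.17],
  [0.048, 0.036, 0.29, -3.26, -0.52, -1.65, 0.17],
  [0.048, 0.036, 0.294, -3.26, -0.52, -1.65, 0.17],
])

```text
clock: 3.45
tool_pos: [0.4816, 0.2989, 0.0819]
ee_rot: [0.752, 2.824, 0.751]
ft_force: [0.6, 0.1, 0.8]
gripper_width: 0.016
grip_force: 0.0
```

```bash
python3 - <<'E'
from h import *
print(ctrl.get_obs()['q'])
g=Rlean(-120,30); t=np.array([.505,.332,.017]); inc((t-g[:,2]*.08,g),(t,g))
im,d=snap('scene'); a=im[230:320,140:270,::-1]; cv2.imwrite('pics/c2.png',cv2.resize(a,None,fx=5,fy=5,interpolation=cv2.INTER_CUBIC))
E
```

```text
[ 0.09604132  0.34298199 -0.67037137  2.27158961 -0.37202331  0.1636875
  0.90664117]
[-0.0037  0.0025 -0.0036] [-0.34 -0.54  0.02] rows>= 0.1
[-0.0045  0.0029  0.0764] [-0.34 -0.54  0.02] rows>= 1.2
```

View pics/c2.png

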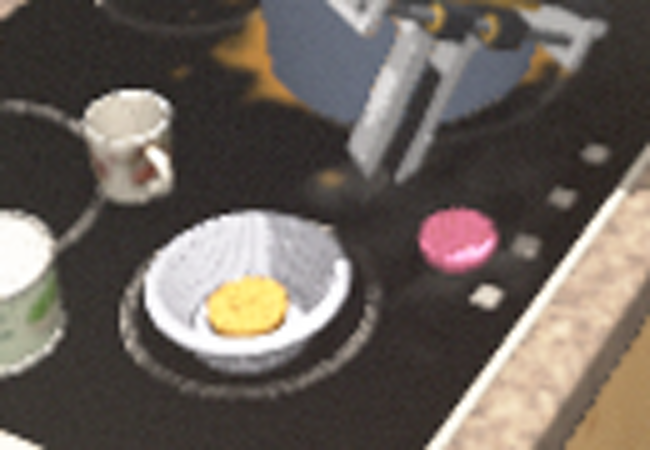

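The crop shows the gripper above and right of the tin at crop (390,170). Joint 6 is at its limit (0.164), so this side won't work. I'll grip from the left-front (φ=145°) instead.

```bash
python3 - <<'E'
from h import *
g=Rlean(145,30); t=np.array([.4913,.3939,.017]); h=Rlean(-167,30)
inc((np.array([.44,.33,.2]),h),(t-g[:,2]*.12,g))
E
```

```text
[ 0.0537  0.0627 -0.0979] [ -0.29 -23.75  40.77] rows>= 4.4
[0.1003 0.0982 0.0138] [ -0.37 -47.64  82.4 ] rows>= 8.9
```

Request:
arm_command([
  [0.014, 0.016, -0.05, 0, -4, 7, 0.17],
  [0.028, 0.032, -0.09, 0, -9, 15, 0.17],
  [0.042, 0.048, -0.095, 0, -14, 24, 0.17],
  [0.054, 0.062, -0.095, 0, -19, 33, 0.17],
  [0.065, 0.072, -0.08, 0, -24, 41, 0.17],
  [0.08, 0.08, -0.06, 0, -29, 50, 0.17],
  [0.09, 0.09, -0.04, -0.3, -34, 59, 0.17],
  [0.1, 0.098, -0.02, -0.3, -39, 68, 0.17],
])

```text
clock: 4.5
tool_pos: [0.4344, 0.3871, 0.1603]
ee_rot: [1.569, 2.366, 0.548]
ft_force: [0.4, -0.3, 0.2]
gripper_width: 0.0162
grip_force: 0.0
```

```bash
python3 - <<'E'
from h import *
print(ctrl.get_obs()['q'])
g=Rlean(145,30); t=np.array([.4913,.3939,.017]); 
inc((t-g[:,2]*.12,g),(t-g[:,2]*.06,g))
E
```

```text
[-0.64713636  0.15711646 -0.37750146  2.18980101  0.67043497  0.51839875
 -1.15136525]
[0.035  0.0034 0.0455] [ -3.54 -27.2   51.12] rows>= 5.4
[ 0.0096 -0.0051  0.0992] [ -3.54 -27.2   51.12] rows>= 5.4
```

Request:
arm_command([
  [0.008, 0.001, 0.01, 0, -5, 9, 0.17],
  [0.016, 0.002, 0.02, -1, -10, 18, 0.17],
  [0.024, 0.003, 0.03, -2, -15, 28, 0.17],
  [0.032, 0.003, 0.04, -3, -20, 38, 0.17],
  [0.035, 0.003, 0.045, -3.5, -25, 47, 0.17],
  [0.035, 0.0034, 0.0455, -3.54, -27.2, 51.1, 0.17],
  [0.035, 0.0034, 0.0455, -3.54, -27.2, 51.1, 0.17],
  [0.035, 0.0034, 0.0455, -3.54, -27.2, 51.1, 0.17],
])

```text
clock: 5.5
tool_pos: [0.441, 0.4276, 0.1199]
ee_rot: [2.354, 1.237, 0.327]
ft_force: [0.4, -0.1, 0.8]
gripper_width: 0.0159
grip_force: 0.0
```

```bash
python3 - <<'E'
from h import *
print(ctrl.get_obs()['q'])
g=Rlean(145,30); t=np.array([.4913,.3939,.017]); 
inc((t-g[:,2]*.05,g),(t,g))
D={n:[] for n in('scene','top')}
for i in range(4):
  for n in D: D[n].append(snap(n)[1])
for n,(u,v,du,dv) in dict(scene=(189,287,28,24),top=(148,216,18,16)).items():
    W=cloud(n,np.median(D[n],0)); P=sel(W,u,v,du,dv,.034,.043);c=rcirc(P,.0545);P=P[abs(np.hypot(*(P[:,:2]-c).T)-.0545)<.012];print(n,c,circ(P),rcirc(P,.0545),len(P))
im=np.load('scene.npz')['im'];cv2.imwrite('pics/c3.png',cv2.resize(im[200:340,100:280,::-1],None,fx=4,fy=4,interpolation=cv2.INTER_CUBIC))
E
```

```text
[-0.98832866  0.47512027 -0.23993671  1.86376163  0.71039783  1.08290264
 -2.24219714]
[0.0012 0.0011 0.0694] [-0.06 -0.07  0.43] rows>= 1.1
[0.0011 0.0011 0.1194] [-0.06 -0.07  0.43] rows>= 1.9
scene [0.52696471 0.36931417] (array([0.5280977 , 0.37063368]), np.float64(0.05276695734492181)) [0.52669461 0.36937347] 249
top [0.52515099 0.36742606] (array([0.52502953, 0.36747369]), np.float64(0.05309967619872453)) [0.52515099 0.36742606] 133
```

View pics/c3.png

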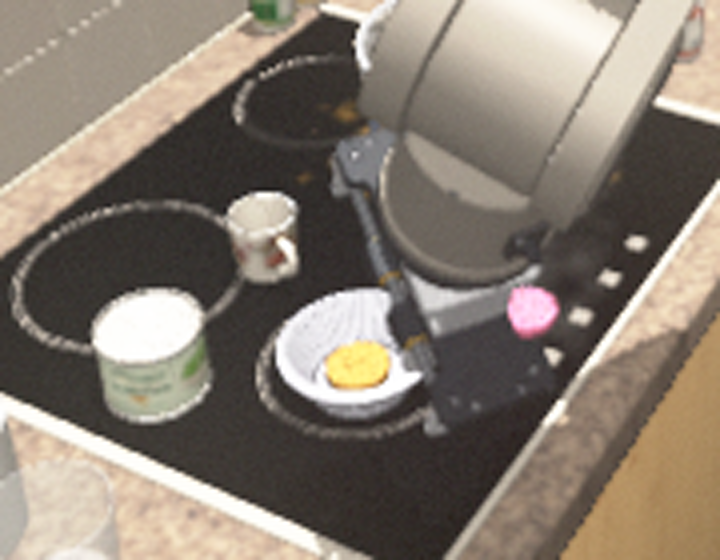

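The crop shows the fingers poised at the front-left wall of the tin, clear of the shortbread at (358,365). Joint 6 is now comfortable, so I'll descend along the tool axis.

Request:
arm_command([
  [0.001, 0.001, 0.04, 0, 0, 0.4, 0.17],
  [0.001, 0.001, 0.07, 0, 0, 0.4, 0.17],
  [0.001, 0.001, 0.08, 0, 0, 0.4, 0.17],
  [0.001, 0.001, 0.09, 0, 0, 0.4, 0.17],
  [0.001, 0.001, 0.1, 0, 0, 0.4, 0.17],
  [0.001, 0.001, 0.11, 0, 0, 0.4, 0.17],
  [0.001, 0.001, 0.119, 0, 0, 0.4, 0.17],
  [0.001, 0.001, 0.119, 0, 0, 0.4, 0.17],
])

```text
clock: 6.9
tool_pos: [0.4906, 0.3937, 0.0164]
ee_rot: [2.359, 1.227, 0.327]
ft_force: [-0.3, -0.6, 0.9]
gripper_width: 0.0163
grip_force: 0.0
```

```bash
python3 - <<'E'
from h import *
o=ctrl.get_obs();print(o['q'],o['ft_force'])
g=Rlean(145,30); t=np.array([.4908,.3932,.017]); 
inc((t,g))
E
```

```text
[-0.94348353  0.61673137 -0.17244809  1.9123068   0.83538024  0.89523733
 -2.32936597] [-0.34190578 -0.56341699  0.85101497]
[-0.0003  0.0007 -0.0002] [-0.06  0.06 -0.04] rows>= 0.0
```

No contact. Close.

Request:
arm_command([
  [0, 0, 0, 0, 0, 0, 0.12],
  [0, 0, 0, 0, 0, 0, 0.08],
  [0, 0, 0, 0, 0, 0, 0.0],
  [0, 0, 0, 0, 0, 0, 0.0],
  [0, 0, 0, 0, 0, 0, 0.0],
])

```text
clock: 7.52
tool_pos: [0.4915, 0.3937, 0.0181]
ee_rot: [2.359, 1.225, 0.33]
ft_force: [3.7, -4.4, 6.7]
gripper_width: 0.0076
grip_force: 30.0
```

Request:
arm_command([
  [0, 0.003, -0.005, 0, 0, 0, 0],
  [0, 0.008, -0.014, 0, 0, 0, 0],
  [0, 0.016, -0.028, 0, 0, 0, 0],
  [0, 0.027, -0.047, 0, 0, 0, 0],
  [0, 0.04, -0.07, 0, 0, 0, 0],
  [0, 0.05, -0.087, 0, 0, 0, 0],
  [0, 0.05, -0.087, 0, 0, 0, 0],
])

```text
clock: 8.4
tool_pos: [0.491, 0.395, 0.1194]
ee_rot: [2.361, 1.226, 0.332]
ft_force: [-0.0, -0.5, -3.4]
gripper_width: 0.008
grip_force: 30.0
```

```bash
python3 - <<'E'
from h import *
np.set_printoptions(precision=4,suppress=True)
o=ctrl.get_obs();print(o['q'],o['ft_force'],o['tool_pos'],o['gripper_width'])
D={n:[] for n in('scene','top')}
for i in range(4):
  for n in D: D[n].append(snap(n)[1])
for n in D:
    W=cloud(n,np.median(D[n],0)).reshape(-1,3); P=W[(abs(W[:,0]-.526)<.058)&(abs(W[:,1]-.3685)<.058)&(W[:,2]>.128)&(W[:,2]<.16)]
    A=np.c_[P[:,:2]-[.526,.3685],np.ones(len(P))]
    print(n,len(P),rcirc(P,.0545),'plane',np.linalg.lstsq(A,P[:,2],rcond=None)[0])
im=np.load('scene.npz')['im'];cv2.imwrite('pics/c4.png',cv2.resize(im[200:340,100:280,::-1],None,fx=4,fy=4,interpolation=cv2.INTER_CUBIC))
E
```

```text
[-0.9127  0.4706 -0.2103  1.8704  0.7333  1.031  -2.1768] [-0.0086 -0.5464 -3.3567] [0.491  0.395  0.1194] 0.008020634094990906
scene 208 [0.523 0.371] plane [0.007  0.0168 0.1346]
top 168 [0.5232 0.3709] plane [-0.0462  0.0252  0.135 ]
```

View pics/c4.png

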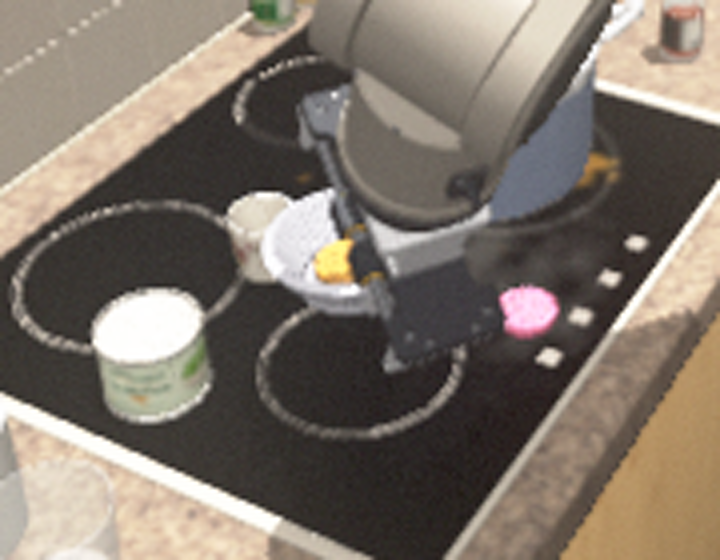

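Tin lifted: the base and shortbread ride level, and the cup and food tin are untouched. Planning a gentle carry that turns about the vertical.

```bash
cat >> h.py <<'E'
def plan(poses,nper=8):
    o=ctrl.get_obs(); p,M=o['tool_pos'],R.from_rotvec(o['ee_rot']).as_matrix()
    for i,(q,T) in enumerate(poses):
        if i%nper==0 and i>0: p,M=poses[i-1]; print('--')
        print([round(float(x),4) for x in M.T@(q-p)]+[round(float(x),2) for x in np.degrees(R.from_matrix(M.T@T).as_rotvec())])
E
python3 - <<'E'
from h import *
o=ctrl.get_obs(); p0=o['tool_pos']; M0=R.from_rotvec(o['ee_rot']).as_matrix()
e=lambda f:np.array([np.cos(np.radians(f)),np.sin(np.radians(f)),0])
c0=p0-.043*e(145); poses=[]
N=28
for i in range(1,N+1):
    s=i/N; u=s*s*(3-2*s); tz=min(1,i/12); uz=tz*tz*(3-2*tz)
    f=145+105*u
    c=np.array([c0[0],c0[1],0])*(1-u)+np.array([.506,-.157,0])*u
    z=p0[2]+(.30-p0[2])*uz
    poses.append((np.array([c[0]+.043*e(f)[0],c[1]+.043*e(f)[1],z]),R.from_euler('z',f-145,degrees=True).as_matrix()@M0))
plan(poses,7)
E
```

```text
[-0.0019, 0.0027, -0.0026, -0.0, 0.2, -0.34]
[-0.0076, 0.0104, -0.0097, -0.0, 0.76, -1.33]
[-0.0167, 0.0223, -0.0202, -0.0, 1.68, -2.91]
[-0.0289, 0.0376, -0.0332, -0.0, 2.9, -5.04]
[-0.0439, 0.0557, -0.0474, -0.01, 4.41, -7.67]
[-0.0615, 0.0759, -0.062, -0.01, 6.19, -10.74]
[-0.0813, 0.0973, -0.0759, -0.01, 8.19, -14.22]
--
[-0.0245, 0.0162, -0.0154, -0.0, 2.2, -3.82]
[-0.051, 0.0319, -0.0281, -0.01, 4.57, -7.94]
[-0.0789, 0.0463, -0.0372, -0.01, 7.09, -12.31]
[-0.1081, 0.0588, -0.0415, -0.01, 9.72, -16.88]
[-0.138, 0.0686, -0.04, -0.02, 12.43, -21.6]
[-0.1685, 0.0772, -0.035, -0.02, 15.21, -26.41]
[-0.199, 0.0861, -0.0298, -0.02, 18.01, -31.28]
--
[-0.0308, -0.008, -0.0046, -0.0, 2.8, -4.87]
[-0.0612, -0.0156, -0.0089, -0.01, 5.57, -9.68]
[-0.0908, -0.0227, -0.013, -0.01, 8.29, -14.4]
[-0.1195, -0.0292, -0.0167, -0.01, 10.92, -18.97]
[-0.1468, -0.0352, -0.0202, -0.02, 13.44, -23.34]
[-0.1724, -0.0407, -0.0233, -0.02, 15.81, -27.46]
[-0.196, -0.0455, -0.026, -0.02, 18.01, -31.28]
--
[-0.0143, -0.0143, -0.0082, -0.0, 2.0, -3.47]
[-0.027, -0.0268, -0.0154, -0.0, 3.77, -6.55]
[-0.0379, -0.0374, -0.0215, -0.01, 5.28, -9.18]
[-0.0466, -0.0459, -0.0264, -0.01, 6.51, -11.31]
[-0.0531, -0.0522, -0.03, -0.01, 7.42, -12.89]
[-0.0572, -0.0561, -0.0322, -0.01, 7.99, -13.88]
[-0.0586, -0.0574, -0.033, -0.01, 8.19, -14.22]
```

Request:
arm_command([
  [-0.002, 0.0027, -0.0026, 0, 0.2, -0.34, 0],
  [-0.0076, 0.0104, -0.0097, 0, 0.76, -1.33, 0],
  [-0.0167, 0.0223, -0.0202, 0, 1.68, -2.91, 0],
  [-0.0289, 0.0376, -0.0332, 0, 2.9, -5.04, 0],
  [-0.0439, 0.0557, -0.0474, 0, 4.41, -7.67, 0],
  [-0.0615, 0.0759, -0.062, 0, 6.19, -10.74, 0],
  [-0.0813, 0.0973, -0.0759, 0, 8.19, -14.22, 0],
])

```text
clock: 9.68
tool_pos: [0.4816, 0.2999, 0.233]
ee_rot: [2.18, 1.57, 0.421]
ft_force: [1.4, -0.3, -3.1]
gripper_width: 0.0076
grip_force: 30.0
```

Request:
arm_command([
  [-0.0245, 0.0162, -0.0154, 0, 2.2, -3.82, 0],
  [-0.051, 0.0319, -0.0281, 0, 4.57, -7.94, 0],
  [-0.0789, 0.0463, -0.0372, 0, 7.09, -12.31, 0],
  [-0.1081, 0.0588, -0.0415, 0, 9.72, -16.88, 0],
  [-0.138, 0.0686, -0.04, 0, 12.43, -21.6, 0],
  [-0.1685, 0.0772, -0.035, 0, 15.21, -26.41, 0],
  [-0.199, 0.0861, -0.0298, 0, 18.01, -31.28, 0],
])

```text
clock: 10.55
tool_pos: [0.474, 0.0915, 0.3007]
ee_rot: [1.635, 2.236, 0.6]
ft_force: [0.1, -0.6, -3.4]
gripper_width: 0.0077
grip_force: 30.0
```

```bash
python3 - <<'E'
from h import *
o=ctrl.get_obs();print(o['q'],o['tool_pos'],o['qvel'])
E
```

```text
[-0.67973121 -0.33242839  0.26459951  2.28489196  0.21855961  0.66475395
 -0.23513169] [0.4740224  0.09148755 0.30069011] [-0.3409295  -0.33898095  1.20766603  0.11476622 -0.63480488 -0.09162545
  2.08797932]
```

Request:
arm_command([
  [-0.0308, -0.008, -0.0046, 0, 2.8, -4.87, 0],
  [-0.0612, -0.0156, -0.0089, 0, 5.57, -9.68, 0],
  [-0.0908, -0.0227, -0.013, 0, 8.29, -14.4, 0],
  [-0.1195, -0.0292, -0.0167, 0, 10.92, -18.97, 0],
  [-0.1468, -0.0352, -0.0202, 0, 13.44, -23.34, 0],
  [-0.1724, -0.0407, -0.0233, 0, 15.81, -27.46, 0],
  [-0.196, -0.0455, -0.026, 0, 18.01, -31.28, 0],
])

```text
clock: 11.42
tool_pos: [0.4828, -0.1108, 0.2997]
ee_rot: [0.899, 2.745, 0.738]
ft_force: [-0.3, 0.7, -2.5]
gripper_width: 0.0077
grip_force: 30.0
```

```bash
python3 - <<'E'
from h import *
o=ctrl.get_obs();print(o['q'],o['tool_pos'],o['qvel'])
g=Rlean(-110,30); inc(([.4913,-.1974,.30],g),([.4913,-.1974,.22],g))
E
```

```text
[-1.08997118 -0.47677652  1.24990604  2.06460223 -0.02048486  0.99208435
  1.12641029] [ 0.48278209 -0.11078526  0.29970961] [-0.46369976 -0.01350014  0.89522913 -0.40028409 -0.12073193  0.47849353
  1.08353104]
[-0.0581 -0.0559 -0.0328] [  0.08   8.1  -14.11] rows>= 1.5
[-0.0582 -0.096   0.0365] [  0.08   8.1  -14.11] rows>= 1.9
```

Request:
arm_command([
  [-0.014, -0.02, 0.002, 0, 2, -3.5, 0],
  [-0.027, -0.04, 0.006, 0, 3.8, -6.6, 0],
  [-0.038, -0.058, 0.012, 0, 5.3, -9.2, 0],
  [-0.0465, -0.073, 0.018, 0, 6.5, -11.3, 0],
])

```text
clock: 11.92
tool_pos: [0.452, -0.1518, 0.2765]
ee_rot: [0.604, 2.852, 0.714]
ft_force: [-0.0, 0.0, -3.5]
gripper_width: 0.0077
grip_force: 30.0
```

```bash
python3 - <<'E'
from h import *
o=ctrl.get_obs();print(o['q'],o['tool_pos'],o['qvel'])
g=Rlean(-110,30); inc(([.4913,-.1974,.22],g))
E
```

```text
[-1.11566597e+00 -4.96013286e-01  1.37442711e+00  2.04525315e+00
  5.70134516e-04  1.07678624e+00  1.41657710e+00] [ 0.45200401 -0.15179369  0.27648776] [ 0.11604214 -0.00093864 -0.00208786  0.05506066  0.03327378  0.07485118
  0.37160838]
[-0.0525 -0.0501  0.0393] [-1.53  4.05 -2.86] rows>= 1.3
```

Joints 2 and 3 have hit their limits in this folded posture. I'll move out to the right at a larger radius to unfold, then come back at a better azimuth.

```bash
python3 - <<'E'
from h import *
g=Rlean(-90,30); inc(([.50,-.30,.28],g),([.507,-.46,.27],g))
e=Rlean(-110,30);inc(([.49,-.25,.27],e))
E
```

```text
[-0.1051 -0.1012 -0.0546] [ -1.88  13.8  -20.31] rows>= 2.5
[-0.1774 -0.2326 -0.1117] [ -1.88  13.8  -20.31] rows>= 5.0
[-0.075  -0.0691 -0.027 ] [-1.53  4.05 -2.86] rows>= 1.7
```

Request:
arm_command([
  [-0.02, -0.02, -0.01, -0.5, 2, -3, 0],
  [-0.042, -0.043, -0.022, -1, 4, -6, 0],
  [-0.064, -0.068, -0.035, -1.3, 7, -10, 0],
  [-0.086, -0.093, -0.048, -1.6, 9, -14, 0],
  [-0.106, -0.12, -0.06, -1.8, 12, -17.5, 0],
  [-0.126, -0.15, -0.074, -1.88, 13.8, -20.3, 0],
  [-0.146, -0.18, -0.088, -1.88, 13.8, -20.3, 0],
  [-0.162, -0.206, -0.1, -1.88, 13.8, -20.3, 0],
])

```text
clock: 12.92
tool_pos: [0.3664, -0.2198, 0.3582]
ee_rot: [0.021, 3.016, 0.734]
ft_force: [0.4, 0.3, -3.2]
gripper_width: 0.008
grip_force: 30.0
```

```bash
python3 - <<'E'
from h import *
o=ctrl.get_obs();print(o['q'],o['tool_pos'],o['qvel'])
g=Rlean(-90,30); inc(([.507,-.46,.27],g),([.507,-.46,.20],g))
E
```

```text
[-1.02913817 -0.49597208  1.37424964  1.8423022   0.01786482  1.51144235
  1.84764491] [ 0.36640536 -0.21977841  0.35822579] [ 0.15088479 -0.00036321 -0.00103776 -0.09529836  0.0118907   0.17435182
  0.13179146]
[-0.1428 -0.2533 -0.0264] [-2.65  2.26 -0.19] rows>= 4.7
[-0.1405 -0.2855  0.0357] [-2.65  2.26 -0.19] rows>= 5.1
```

```bash
python3 - <<'E'
from h import *
inc(([.455,-.12,.30],Rlean(-125,30)),([.478,-.03,.30],Rlean(-143,30)),([.474,.0915,.30],Rlean(197,30)))
E
```

```text
[-0.0844  0.0622  0.101 ] [ -1.99 -14.59  30.49] rows>= 3.2
[-0.1055  0.1423  0.1432] [ -1.59 -23.3   46.24] rows>= 4.8
[-0.0988  0.2501  0.1988] [ -1.09 -33.    63.73] rows>= 6.7
```

Request:
arm_command([
  [-0.02, 0.016, 0.025, -0.5, -4, 8, 0],
  [-0.042, 0.031, 0.05, -1, -7.3, 15, 0],
  [-0.063, 0.047, 0.075, -1.5, -11, 23, 0],
  [-0.084, 0.062, 0.1, -2, -14.6, 30.5, 0],
  [-0.092, 0.09, 0.116, -1.8, -17.6, 36, 0],
  [-0.1, 0.117, 0.13, -1.7, -20.5, 41, 0],
  [-0.1055, 0.142, 0.143, -1.6, -23.3, 46.2, 0],
  [-0.1055, 0.142, 0.143, -1.6, -23.3, 46.2, 0],
])

```text
clock: 13.92
tool_pos: [0.4776, -0.0279, 0.2999]
ee_rot: [1.259, 2.534, 0.678]
ft_force: [1.2, -0.2, -3.8]
gripper_width: 0.0081
grip_force: 30.0
```

```bash
python3 - <<'E'
from h import *
o=ctrl.get_obs();print(o['q'],o['tool_pos'],o['qvel'])
inc(([.478,-.03,.30],Rlean(-143,30)),([.474,.0915,.30],Rlean(197,30)),([.475,.2,.27],Rlean(178,30)))
E
```

```text
[-0.56729706 -0.29438893  0.64612496  2.21401371 -0.2396992   0.783009
  0.8795029 ] [ 0.47760538 -0.02789996  0.29994618] [-0.02353617 -0.00197815  0.12087299 -0.02532534 -0.00508918  0.03244388
  0.11594241]
[-0.0019 -0.0008 -0.0005] [-0.01 -0.03  0.16] rows>= 0.0
[0.0973 0.06   0.0345] [ -0.   -10.03  17.48] rows>= 1.9
[0.1832 0.1025 0.0935] [ 1.000e-02 -1.953e+01  3.393e+01] rows>= 3.7
```

Request:
arm_command([
  [0.022, 0.014, 0.008, 0, -2.3, 4, 0],
  [0.047, 0.029, 0.017, 0, -4.8, 8.4, 0],
  [0.072, 0.045, 0.026, 0, -7.4, 13, 0],
  [0.097, 0.06, 0.036, 0, -10, 17.5, 0],
  [0.12, 0.071, 0.05, 0, -12.5, 22, 0],
  [0.142, 0.082, 0.065, 0, -15, 26, 0],
  [0.164, 0.093, 0.08, 0, -17.5, 30, 0],
  [0.183, 0.1025, 0.0935, 0, -19.5, 34, 0],
])

```text
clock: 14.92
tool_pos: [0.4765, 0.198, 0.2706]
ee_rot: [1.961, 1.883, 0.507]
ft_force: [0.4, -0.3, -3.2]
gripper_width: 0.0082
grip_force: 30.0
```

```bash
python3 - <<'E'
from h import *
o=ctrl.get_obs();print(o['q'],o['tool_pos'],o['qvel'])
inc(([.45,.3,.22],Rlean(190,30)),([.475,.27,.23],Rlean(215,30)),([.48,.25,.25],Rlean(240,30)))
E
```

```text
[-0.16322244 -0.11592878 -0.56472167  2.2017953   0.46751551  0.70531345
 -1.08583067] [0.47647602 0.19804296 0.27058649] [ 0.09060895  0.42729012 -0.80135343 -0.23544085  0.81832776  0.39652851
 -1.84684886]
[ 0.1008 -0.0518  0.0286] [  0.06   6.12 -10.69] rows>= 1.9
[ 0.0718 -0.0242  0.033 ] [  0.07  18.63 -32.33] rows>= 3.5
[ 0.052  -0.0091  0.0186] [  0.08  31.14 -53.97] rows>= 5.8
```

Request:
arm_command([
  [0.008, -0.001, 0.003, 0, 3, -5, 0],
  [0.016, -0.003, 0.006, 0, 7, -12, 0],
  [0.025, -0.004, 0.009, 0, 11, -19, 0],
  [0.034, -0.006, 0.012, 0, 15, -26, 0],
  [0.043, -0.008, 0.015, 0, 19, -33, 0],
  [0.052, -0.009, 0.0186, 0, 23, -40, 0],
  [0.052, -0.009, 0.0186, 0, 27, -47, 0],
  [0.052, -0.009, 0.0186, 0, 31.1, -54, 0],
])

```text
clock: 15.92
tool_pos: [0.479, 0.2482, 0.249]
ee_rot: [0.856, 2.77, 0.732]
ft_force: [-1.5, -0.3, -2.6]
gripper_width: 0.0077
grip_force: 30.0
```

```bash
python3 - <<'E'
from h import *
o=ctrl.get_obs();print(o['q'],o['tool_pos'],o['qvel'])
p=o['tool_pos']
g=lambda f,x,y,z:(np.array([x,y,z]),Rlean(f,30))
N=16;P=[]
for i in range(1,N+1):
    s=i/N;u=s*s*(3-2*s); c=np.array([.51,.28])*(1-u)+np.array([.525,-.157])*u; f=240+25*u
    P.append(g(f,c[0]+.043*np.cos(np.radians(f)),c[1]+.043*np.sin(np.radians(f)),p[2]+(.30-p[2])*min(1,2*s)))
plan(P,8)
E
```

```text
[-0.39988309 -0.0484519  -0.02205022  2.20055322 -0.48168251  0.59286256
  0.89762674] [0.47904261 0.24823323 0.24898905] [-0.06669322  0.19827779  0.48635913 -0.18126289 -0.93296555  0.48902048
  2.09199831]
[-0.014, 0.0004, -0.0071, -0.4, 2.3, -4.03]
[-0.0228, -0.0061, -0.0181, -0.4, 2.69, -4.72]
[-0.0365, -0.018, -0.0322, -0.4, 3.31, -5.79]
[-0.0543, -0.0343, -0.0488, -0.4, 4.1, -7.17]
[-0.0753, -0.0541, -0.0674, -0.4, 5.04, -8.82]
[-0.0987, -0.0766, -0.0875, -0.4, 6.09, -10.65]
[-0.1238, -0.1007, -0.1086, -0.4, 7.21, -12.61]
[-0.1496, -0.1257, -0.1301, -0.4, 8.37, -14.63]
--
[-0.0153, -0.0333, -0.0192, 0.0, 1.17, -2.02]
[-0.0302, -0.0654, -0.0378, -0.0, 2.29, -3.97]
[-0.0441, -0.0955, -0.0551, 0.0, 3.35, -5.8]
[-0.0565, -0.1223, -0.0706, 0.0, 4.3, -7.44]
[-0.067, -0.145, -0.0837, 0.0, 5.1, -8.83]
[-0.0751, -0.1624, -0.0938, 0.0, 5.71, -9.9]
[-0.0803, -0.1737, -0.1003, 0.0, 6.11, -10.58]
[-0.0822, -0.1776, -0.1026, 0.0, 6.25, -10.83]
```

Request:
arm_command([
  [-0.01, 0.0004, -0.006, -0.4, 2.3, -4, 0],
  [-0.0228, -0.006, -0.018, -0.4, 2.7, -4.7, 0],
  [-0.0365, -0.018, -0.032, -0.4, 3.3, -5.8, 0],
  [-0.0543, -0.034, -0.049, -0.4, 4.1, -7.2, 0],
  [-0.0753, -0.054, -0.067, -0.4, 5, -8.8, 0],
  [-0.0987, -0.0766, -0.0875, -0.4, 6.1, -10.6, 0],
  [-0.1238, -0.1, -0.1086, -0.4, 7.2, -12.6, 0],
  [-0.1496, -0.1257, -0.13, -0.4, 8.4, -14.6, 0],
])

```text
clock: 16.92
tool_pos: [0.5035, 0.0189, 0.3005]
ee_rot: [0.455, 2.924, 0.783]
ft_force: [0.3, 0.2, -2.9]
gripper_width: 0.008
grip_force: 30.0
```

```bash
python3 - <<'E'
from h import *
o=ctrl.get_obs();print(o['q'],o['tool_pos'],o['qvel'])
g=lambda f,x,y,z:(np.array([x+.043*np.cos(np.radians(f)),y+.043*np.sin(np.radians(f)),z]),Rlean(f,30))
inc(g(265,.53,-.157,.27),g(265,.54,-.08,.30))
E
```

```text
[-0.1239136   0.03854753  0.33384831  1.9995284  -0.59820578  1.1260928
  1.7407664 ] [0.5035158  0.01885577 0.30051927] [ 0.39520835  0.28753963  0.41632217 -0.37723484  0.00181649  0.67982264
  0.91394486]
[-0.0881 -0.1897 -0.0742] [ -0.     6.37 -10.98] rows>= 3.6
[-0.0743 -0.1086 -0.062 ] [ -0.     6.37 -10.98] rows>= 2.3
```

Request:
arm_command([
  [-0.016, -0.033, -0.014, 0, 1.2, -2, 0],
  [-0.032, -0.065, -0.028, 0, 2.3, -4, 0],
  [-0.047, -0.097, -0.04, 0, 3.4, -5.8, 0],
  [-0.061, -0.127, -0.052, 0, 4.3, -7.5, 0],
  [-0.072, -0.153, -0.061, 0, 5.1, -8.9, 0],
  [-0.081, -0.173, -0.068, 0, 5.8, -10, 0],
  [-0.086, -0.185, -0.072, 0, 6.2, -10.7, 0],
  [-0.088, -0.19, -0.0742, 0, 6.4, -11, 0],
])

```text
clock: 17.92
tool_pos: [0.5256, -0.1985, 0.2688]
ee_rot: [0.134, 3.012, 0.806]
ft_force: [0.1, 0.4, -2.7]
gripper_width: 0.0076
grip_force: 30.0
```

```bash
python3 - <<'E'
from h import *
o=ctrl.get_obs();print(o['q'],o['tool_pos'],o['qvel'])
g=lambda f,x,y,z:(np.array([x+.043*np.cos(np.radians(f)),y+.043*np.sin(np.radians(f)),z]),Rlean(f,30))
inc(g(265,.506,-.157,.20),g(275,.506,-.157,.2))
E
```

```text
[ 0.18019928  0.37656717  0.47204645  1.70161846 -0.60890054  1.44516853
  2.31544894] [ 0.52559607 -0.19852619  0.26877829] [ 0.05510724  0.05874521 -0.00500441 -0.07463966  0.0086489   0.06703892
  0.07957776]
[ 0.023  -0.0373  0.058 ] [-0.03 -0.08 -0.11] rows>= 1.2
[ 0.0155 -0.0367  0.0583] [-0.02  4.91 -8.77] rows>= 1.1
```

Request:
arm_command([
  [0.006, -0.009, 0.014, 0, 0, 0, 0],
  [0.012, -0.019, 0.029, 0, -0.5, 1, 0],
  [0.018, -0.028, 0.044, 0, -1.2, 2, 0],
  [0.023, -0.037, 0.058, 0, -2, 3.5, 0],
  [0.026, -0.037, 0.058, 0, -2.5, 4.3, 0],
  [0.026, -0.037, 0.058, 0, -2.5, 4.3, 0],
])

```text
clock: 18.68
tool_pos: [0.4991, -0.1983, 0.2004]
ee_rot: [0.262, 2.982, 0.799]
ft_force: [0.0, 0.3, -2.2]
gripper_width: 0.008
grip_force: 30.0
```

```bash
python3 - <<'E'
from h import *
np.set_printoptions(precision=4,suppress=True)
o=ctrl.get_obs();print(o['q'],o['tool_pos'],o['ft_force'])
inc((o['tool_pos'],Rlean(260,30)))
D={n:[] for n in('scene','top')}
for i in range(4):
  for n in D: D[n].append(snap(n)[1])
for n in D:
    d=np.median(D[n],0);np.save(n+'d.npy',d);W=cloud(n,d).reshape(-1,3); c=o['tool_pos'][:2]-.043*np.array([np.cos(np.radians(260)),np.sin(np.radians(260))])
    P=W[(np.hypot(*(W[:,:2]-c).T)<.065)&(W[:,2]>.19)&(W[:,2]<.235)]
    if len(P)>8:
        A=np.c_[P[:,:2]-c,np.ones(len(P))]
        print(n,c,len(P),rcirc(P,.0545),'plane',np.linalg.lstsq(A,P[:,2],rcond=None)[0])
    P=W[(np.hypot(*(W[:,:2]-[.506,-.157]).T)<.03)&(W[:,2]>.083)&(W[:,2]<.098)]; print(n,'jar',len(P),P.mean(0) if len(P) else 0)
a=[np.load(n+'.npz')['im'] for n in D]; cv2.imwrite('pics/c5.png',np.hstack([cv2.resize(a[0][110:240,200:330,::-1],(400,400)),cv2.resize(a[1][140:240,230:330,::-1],(400,400))]))
E
```

```text
[ 0.2006  0.3899  0.4754  1.8497 -0.6583  1.295   2.3632] [ 0.4991 -0.1983  0.2004] [ 0.0377  0.3092 -2.1616]
[0. 0. 0.] [-0.02 -0.08 -0.08] rows>= 0.0
scene [ 0.5066 -0.1559] 448 [ 0.506  -0.1456] plane [-0.0316 -0.0191  0.2113]
scene jar 59 [ 0.508  -0.1533  0.0896]
top jar 0 0
```

View pics/c5.png

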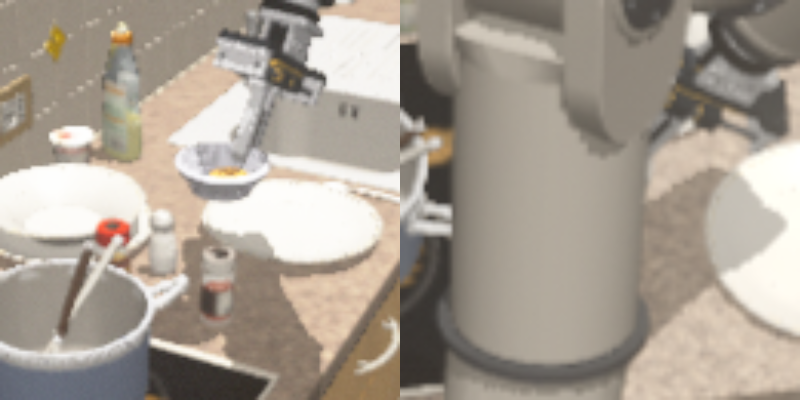

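Left half (scene camera): the tin hangs over the jar at (218,280) and the shortbread is visible at (230,175). In the right half (top camera) both are hidden by the arm. I'll check the ring–jar alignment by silhouette in the scene camera.

```bash
cat > fit.py <<'E'
from h import *
from scipy.optimize import minimize
p=ctrl.camera_params('scene'); M=R.from_rotvec(p['attitude']).as_matrix(); S=4
t=np.linspace(0,2*np.pi,60)
def proj(X):
    c=(X-p['origin'])@M; return np.c_[c[:,0]/c[:,2]*p['fx']+p['cx'],c[:,1]/c[:,2]*p['fy']+p['cy']]
def sil(x,y,rings):
    X=np.vstack([np.c_[x+r*np.cos(t),y+r*np.sin(t),z+0*t] for r,z in rings])
    h=cv2.convexHull(np.float32(proj(X)))[:,0]; m=np.zeros((384*S,512*S),np.uint8)
    cv2.fillConvexPoly(m,np.int32(np.round((h+.5)*S*16)),1,shift=4); return cv2.resize(m.astype(np.float32),(512,384),interpolation=cv2.INTER_AREA)
def fit(mask,x0,rings,ign):
    f=lambda v:(abs(sil(v[0],v[1],rings)-mask)*~ign).sum()
    s=minimize(f,x0,method='Nelder-Mead',options=dict(initial_simplex=np.array(x0)+np.array([[0,0],[.008,0],[0,.008]]),xatol=2e-4,fatol=.05)); return s.x,s.fun
def run(zr,c,dname='scened.npy'):
    W=cloud('scene',np.load(dname))
    res={}
    rr=np.hypot(W[...,0]-c[0],W[...,1]-c[1])
    m=((rr<.067)&(W[...,2]>zr-.012)&(W[...,2]<zr+.05)).astype(np.float32)
    ign=(rr<.3)&(W[...,2]>zr+.045)   # gripper pixels
    ign=cv2.dilate(ign.astype(np.uint8),np.ones((5,5)))>0
    print('ring',fit(m,c,[(.0375,zr),(.0375,zr+.008),(.0585,zr+.038)],ign),m.sum(),ign.sum())
def jar(c=(.508,-.155),dname='scened.npy'):
    W=cloud('scene',np.load(dname)); rr=np.hypot(W[...,0]-c[0],W[...,1]-c[1])
    m=((rr<.035)&(W[...,2]>.006)&(W[...,2]<.1)).astype(np.float32)
    z=np.where(np.isnan(W[...,2]),0,W[...,2]); lowpix=sil(*c,[(.04,-.006),(.04,.01)])>0
    print('jar',fit(m,c,[(.0215,-.006),(.0215,.090)],lowpix),m.sum())
E
python3 - <<'E'
from fit import *
run(.1823,(.507,-.156)); jar()
E
```

```text
ring (array([ 0.50932115, -0.15653012]), np.float64(31.5)) 475.0 11895
jar (array([ 0.51013972, -0.15652281]), np.float64(9.6875)) 250.0
```

The ring and jar are aligned within 1 mm. However, at the present 24 mm grip depth the inner fingertip (r≈29 mm) would foul the rising base (r=31 mm). I'll set the tin down on the plate's flat floor, regrip about 9 mm shallower, and come back.

```bash
cat >> h.py <<'E'
def lp(f,x,y,z,r=.0427): return (np.array([x+r*np.cos(np.radians(f)),y+r*np.sin(np.radians(f)),z]),Rlean(f,30))
def path(a,b,N,r=.0427):
    P=[]
    for i in range(1,N+1):
        s=i/N;u=s*s*(3-2*s); P.append(lp(*(np.array(a)*(1-u)+np.array(b)*u),r))
    return P
E
python3 - <<'E'
from h import *
plan(path((260,.5072,-.1564,.2004),(232,.509,-.426,.12),16),8)
E
```

```text
[-0.0006, -0.0029, -0.0009, -0.03, -0.26, 0.22]
[-0.0015, -0.0114, -0.0029, -0.03, -0.71, 0.99]
[-0.0029, -0.0247, -0.0059, -0.04, -1.4, 2.18]
[-0.0046, -0.0419, -0.0099, -0.04, -2.29, 3.73]
[-0.0068, -0.0622, -0.0146, -0.04, -3.35, 5.57]
[-0.0091, -0.0848, -0.0198, -0.04, -4.53, 7.62]
[-0.0117, -0.1089, -0.0253, -0.05, -5.8, 9.81]
[-0.0143, -0.1337, -0.031, -0.05, -7.1, 12.07]
--
[-0.0084, -0.0235, -0.0049, -0.0, -1.31, 2.26]
[-0.0166, -0.0463, -0.0097, 0.0, -2.57, 4.45]
[-0.0243, -0.0675, -0.0141, 0.0, -3.75, 6.5]
[-0.0311, -0.0864, -0.018, 0.0, -4.81, 8.34]
[-0.0369, -0.1024, -0.0212, 0.0, -5.71, 9.89]
[-0.0414, -0.1146, -0.0238, 0.0, -6.4, 11.08]
[-0.0443, -0.1225, -0.0254, 0.0, -6.84, 11.85]
[-0.0453, -0.1253, -0.0259, 0.0, -7.0, 12.12]
```

Request:
arm_command([
  [-0.0006, -0.003, -0.001, 0, -0.3, 0.2, 0],
  [-0.0015, -0.0114, -0.003, 0, -0.7, 1, 0],
  [-0.003, -0.0247, -0.006, 0, -1.4, 2.2, 0],
  [-0.0046, -0.0419, -0.01, 0, -2.3, 3.7, 0],
  [-0.0068, -0.0622, -0.0146, 0, -3.35, 5.6, 0],
  [-0.009, -0.0848, -0.02, 0, -4.5, 7.6, 0],
  [-0.0117, -0.1089, -0.0253, 0, -5.8, 9.8, 0],
  [-0.0143, -0.1337, -0.031, 0, -7.1, 12, 0],
])

```text
clock: 20.08
tool_pos: [0.4903, -0.332, 0.1595]
ee_rot: [0.614, 2.87, 0.768]
ft_force: [-0.1, -0.6, -2.2]
gripper_width: 0.0078
grip_force: 30.0
```

Request:
arm_command([
  [-0.0084, -0.0235, -0.005, 0, -1.3, 2.3, 0],
  [-0.0166, -0.0463, -0.01, 0, -2.6, 4.5, 0],
  [-0.0243, -0.0675, -0.014, 0, -3.75, 6.5, 0],
  [-0.0311, -0.0864, -0.018, 0, -4.8, 8.3, 0],
  [-0.0369, -0.1024, -0.0212, 0, -5.7, 9.9, 0],
  [-0.0414, -0.1146, -0.0238, 0, -6.4, 11, 0],
  [-0.0443, -0.1225, -0.0254, 0, -6.8, 11.85, 0],
  [-0.0453, -0.1253, -0.026, 0, -7, 12.1, 0],
])

```text
clock: 21.08
tool_pos: [0.4826, -0.4599, 0.12]
ee_rot: [0.937, 2.725, 0.729]
ft_force: [-0.2, -0.0, -2.7]
gripper_width: 0.0074
grip_force: 30.0
```

```bash
python3 - <<'E'
from h import *
np.set_printoptions(precision=4,suppress=True)
o=ctrl.get_obs();print(o['q'],o['ft_force'])
inc(lp(232,.509,-.426,.06),lp(232,.509,-.426,.024),lp(232,.509,-.426,.019))
E
```

```text
[ 0.5467  0.6778  0.5683  1.6525 -0.8721  1.2866  2.3827] [-0.1533 -0.0119 -2.7461]
[ 0.0001 -0.0298  0.0521] [-0.03  0.01  0.07] rows>= 1.0
[ 0.0002 -0.0477  0.0832] [-0.03  0.01  0.07] rows>= 1.5
[ 0.0002 -0.0502  0.0876] [-0.03  0.01  0.07] rows>= 1.6
```

Request:
arm_command([
  [0, -0.01, 0.018, 0, 0, 0, 0],
  [0, -0.02, 0.035, 0, 0, 0, 0],
  [0, -0.03, 0.052, 0, 0, 0, 0],
  [0, -0.038, 0.066, 0, 0, 0, 0],
  [0, -0.043, 0.075, 0, 0, 0, 0],
  [0, -0.046, 0.08, 0, 0, 0, 0],
  [0, -0.048, 0.0835, 0, 0, 0, 0],
  [0, -0.0485, 0.0845, 0, 0, 0, 0],
])

```text
clock: 22.08
tool_pos: [0.4829, -0.4598, 0.0228]
ee_rot: [0.936, 2.725, 0.729]
ft_force: [0.3, 0.7, -2.6]
gripper_width: 0.0076
grip_force: 30.0
```

Request:
arm_command([
  [0, -0.0005, 0.001, 0, 0, 0, 0],
  [0, -0.001, 0.0018, 0, 0, 0, 0],
  [0, -0.0015, 0.0026, 0, 0, 0, 0],
  [0, -0.0018, 0.0032, 0, 0, 0, 0],
  [0, -0.0018, 0.0032, 0, 0, 0, 0],
])

```text
clock: 22.7
tool_pos: [0.4829, -0.4598, 0.0194]
ee_rot: [0.936, 2.725, 0.729]
ft_force: [-1.4, -1.0, 2.3]
gripper_width: 0.0077
grip_force: 30.1
```

Request:
arm_command([
  [0, 0, 0, 0, 0, 0, 0.1],
  [0, 0, 0, 0, 0, 0, 0.14],
  [0, 0, 0, 0, 0, 0, 0.17],
  [0, 0, 0, 0, 0, 0, 0.17],
  [0, 0, -0.0045, 0, 0, 0, 0.17],
  [0, 0, -0.009, 0, 0, 0, 0.17],
  [0, 0, -0.009, 0, 0, 0, 0.17],
])

```text
clock: 23.58
tool_pos: [0.4799, -0.4636, 0.0273]
ee_rot: [0.936, 2.725, 0.728]
ft_force: [0.2, 0.5, -0.1]
gripper_width: 0.016
grip_force: 0.0
```

```bash
python3 - <<'E'
from fit import *
o=ctrl.get_obs();p=o['tool_pos'];print(p,o['ft_force'],o['gripper_width'],o['q'][1:])
D={n:[] for n in('scene','top')}
for i in range(4):
  for n in D: D[n].append(snap(n)[1])
c=(.509,-.426)
for n in D:
    d=np.median(D[n],0); np.save(n+'d.npy',d); W=cloud(n,d).reshape(-1,3); P=W[(np.hypot(*(W[:,:2]-c).T)<.065)&(W[:,2]>.034)&(W[:,2]<.046)]
    print(n,len(P),rcirc(P,.0545) if len(P)>9 else 0)
run(.001,c)
im=np.load('scene.npz')['im'];cv2.imwrite('pics/c6.png',cv2.resize(im[130:220,230:350,::-1],None,fx=5,fy=5,interpolation=cv2.INTER_CUBIC))
E
```

```text
[ 0.47993615 -0.46364544  0.02727162] [ 0.20277283  0.48608921 -0.08070079] 0.0159769440545979 [ 0.78754979  0.50134342  1.68188812 -0.93526772  1.17761779  2.48307778]
scene 121 [ 0.51032641 -0.42100252]
top 133 [ 0.50655266 -0.42380687]
ring (array([ 0.50313086, -0.40170703]), np.float64(113.25)) 480.0 8435
```

View pics/c6.png

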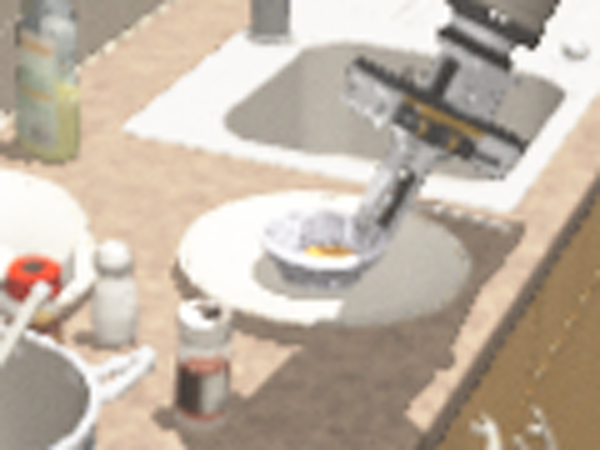

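The tin stands on the plate at crop (318,250), with the jar at (203,360) and bystanders untouched. Regrip here, now about 14 mm deep.

Request:
arm_command([
  [0, 0, 0, 0, 0, 0, 0.1],
  [0, 0, 0, 0, 0, 0, 0.06],
  [0, 0, 0, 0, 0, 0, 0],
  [0, 0, 0, 0, 0, 0, 0],
  [0, 0.005, -0.0087, 0, 0, 0, 0],
  [0, 0.02, -0.0346, 0, 0, 0, 0],
  [0, 0.04, -0.0693, 0, 0, 0, 0],
  [0, 0.05, -0.0866, 0, 0, 0, 0],
])

```text
clock: 24.98
tool_pos: [0.4804, -0.4641, 0.1306]
ee_rot: [0.935, 2.724, 0.726]
ft_force: [-0.3, -1.5, -3.4]
gripper_width: 0.0079
grip_force: 30.0
```

Request:
arm_command([
  [0, 0.01, -0.0173, 0, 0, 0, 0],
  [0, 0.0175, -0.03, 0, 0, 0, 0],
  [0, 0.0175, -0.03, 0, 0, 0, 0],
])

```text
clock: 25.35
tool_pos: [0.4803, -0.4631, 0.1623]
ee_rot: [0.935, 2.725, 0.728]
ft_force: [0.5, -0.2, -4.0]
gripper_width: 0.0073
grip_force: 30.0
```

```bash
python3 - <<'E'
from fit import *
o=ctrl.get_obs();p=o['tool_pos'];print(p,o['ft_force'],o['gripper_width'],o['q'])
im,d=snap('scene');W=cloud('scene',d).reshape(-1,3)
c=p[:2]-.047*np.array([np.cos(np.radians(232)),np.sin(np.radians(232))]); zr=p[2]-.026
P=W[(np.hypot(*(W[:,:2]-c).T)<.062)&(W[:,2]>zr+.032)&(W[:,2]<zr+.05)]
A=np.c_[P[:,:2]-c,np.ones(len(P))]; print(c,zr,len(P),rcirc(P,.0545),np.linalg.lstsq(A,P[:,2],rcond=None)[0])
plan(path((232,*c,p[2]),(252,.5075,-.157,.215),16,.047),8)
E
```

```text
[ 0.48031187 -0.46309794  0.1622738 ] [ 0.5158483  -0.23030908 -4.04333774] 0.007332233429069486 [ 0.54806708  0.63004678  0.57451227  1.62274096 -0.83263445  1.33575067
  2.33334979]
[ 0.50924796 -0.42606143] 0.1362737998949604 137 [ 0.51089412 -0.41984476] [-0.02703239 -0.02151008  0.1739954 ]
[0.0013, 0.0027, -0.0002, -0.03, 0.11, -0.1]
[0.0061, 0.0093, 0.0017, -0.03, 0.43, -0.65]
[0.0135, 0.0197, 0.0046, -0.03, 0.92, -1.51]
[0.0231, 0.0331, 0.0084, -0.03, 1.56, -2.61]
[0.0345, 0.049, 0.013, -0.03, 2.32, -3.93]
[0.0472, 0.0668, 0.0181, -0.03, 3.16, -5.39]
[0.0608, 0.0859, 0.0236, -0.04, 4.06, -6.95]
[0.0748, 0.1056, 0.0293, -0.04, 4.99, -8.57]
--
[0.0104, 0.0216, 0.0068, 0.0, 0.93, -1.62]
[0.0205, 0.0426, 0.0134, 0.0, 1.84, -3.18]
[0.0299, 0.0622, 0.0196, 0.0, 2.68, -4.64]
[0.0383, 0.0798, 0.0252, 0.0, 3.44, -5.95]
[0.0455, 0.0948, 0.0299, 0.0, 4.08, -7.06]
[0.051, 0.1063, 0.0335, 0.0, 4.57, -7.92]
[0.0545, 0.1137, 0.0359, 0.0, 4.89, -8.47]
[0.0558, 0.1163, 0.0367, 0.0, 5.0, -8.66]
```

Request:
arm_command([
  [0.0013, 0.0027, 0, 0, 0.1, -0.1, 0],
  [0.006, 0.0093, 0.0017, 0, 0.4, -0.65, 0],
  [0.0135, 0.0197, 0.0046, 0, 0.9, -1.5, 0],
  [0.023, 0.033, 0.0084, 0, 1.6, -2.6, 0],
  [0.0345, 0.049, 0.013, 0, 2.3, -3.9, 0],
  [0.047, 0.067, 0.018, 0, 3.2, -5.4, 0],
  [0.061, 0.086, 0.0236, 0, 4.1, -7, 0],
  [0.075, 0.1055, 0.029, 0, 5, -8.6, 0],
])

```text
clock: 26.4
tool_pos: [0.4861, -0.3314, 0.1895]
ee_rot: [0.702, 2.834, 0.758]
ft_force: [-0.6, 1.1, -3.8]
gripper_width: 0.008
grip_force: 30.0
```

Request:
arm_command([
  [0.0104, 0.0216, 0.0068, 0, 0.9, -1.6, 0],
  [0.0205, 0.0426, 0.0134, 0, 1.8, -3.2, 0],
  [0.03, 0.062, 0.0196, 0, 2.7, -4.6, 0],
  [0.038, 0.08, 0.025, 0, 3.4, -6, 0],
  [0.0455, 0.095, 0.03, 0, 4.1, -7.1, 0],
  [0.051, 0.106, 0.0335, 0, 4.6, -7.9, 0],
  [0.0545, 0.1137, 0.036, 0, 4.9, -8.5, 0],
  [0.056, 0.1163, 0.0367, 0, 5, -8.66, 0],
])

```text
clock: 27.4
tool_pos: [0.4925, -0.2015, 0.2153]
ee_rot: [0.462, 2.923, 0.782]
ft_force: [0.2, 0.3, -3.2]
gripper_width: 0.0079
grip_force: 30.0
```

```bash
cat > chk.py <<'E'
from fit import *
def chk(f,r,dz):
    o=ctrl.get_obs();p=o['tool_pos'];print(np.round(o['q'],2),p,o['ft_force'])
    d=np.median([snap('scene')[1] for _ in range(4)],0); np.save('scened.npy',d)
    c=p[:2]-r*np.array([np.cos(np.radians(f)),np.sin(np.radians(f))]); print('ring by tool',c,p[2]-dz)
    run(p[2]-dz,tuple(c)); jar()
    inc(lp(f,.508,-.1565,.12,r),lp(f,.508,-.1565,.02,r))
E
python3 -c "
from chk import *
chk(252,.0475,.026)"
```

```text
[ 0.2   0.33  0.49  1.9  -0.68  1.25  2.26] [ 0.49246545 -0.20150759  0.21533599] [ 0.18494167  0.2813647  -3.2147529 ]
ring by tool [ 0.50714375 -0.15633241] 0.1893359903197361
ring (array([ 0.50931743, -0.15614999]), np.float64(24.5)) 483.0 11874
jar (array([ 0.51013972, -0.15652281]), np.float64(9.6875)) 249.0
[-0.0008 -0.0468  0.0829] [-0.05  0.01 -0.02] rows>= 1.5
[-0.0008 -0.0967  0.1695] [-0.05  0.01 -0.02] rows>= 3.1
```

Request:
arm_command([
  [-0.0008, -0.007, 0.0133, 0, 0, 0, 0],
  [-0.0008, -0.017, 0.031, 0, 0, 0, 0],
  [-0.0008, -0.027, 0.0485, 0, 0, 0, 0],
  [-0.0008, -0.035, 0.0624, 0, 0, 0, 0],
  [-0.0008, -0.041, 0.0728, 0, 0, 0, 0],
  [-0.0008, -0.0445, 0.079, 0, 0, 0, 0],
  [-0.0008, -0.0445, 0.079, 0, 0, 0, 0],
])

```text
clock: 28.48
tool_pos: [0.4934, -0.2012, 0.1244]
ee_rot: [0.463, 2.923, 0.782]
ft_force: [-0.0, 0.9, -3.0]
gripper_width: 0.0074
grip_force: 30.0
```

```bash
python3 -c "
from chk import *
chk(252,.0475,.026)
cv2.imwrite('pics/c7.png',cv2.resize(np.load('scene.npz')['im'][150:230,220:320,::-1],None,fx=6,fy=6,interpolation=cv2.INTER_CUBIC))"
```

```text
[ 0.24  0.45  0.45  1.96 -0.77  1.12  2.4 ] [ 0.4934208  -0.20116379  0.12435274] [-0.0072895   0.93643489 -3.00519987]
ring by tool [ 0.5080991  -0.15598861] 0.09835273636471464
ring (array([ 0.51109088, -0.15708282]), np.float64(25.875)) 469.0 12316
jar (array([ 0.49956497, -0.13326545]), np.float64(23.5)) 201.0
[ 0.0003 -0.003   0.0042] [-0.04  0.04  0.04] rows>= 0.1
[ 0.0004 -0.0529  0.0909] [-0.04  0.04  0.04] rows>= 1.7
```

View pics/c7.png

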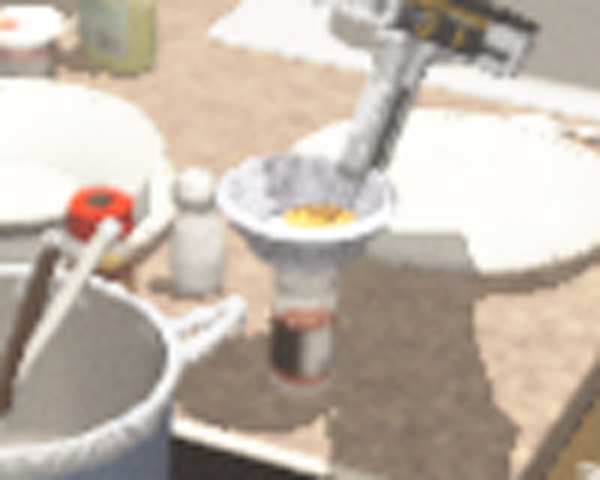

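The tin sits centred over the jar at crop (305,290), with the shortbread at (320,215). Now lower slowly.

Request:
arm_command([
  [0.0003, -0.003, 0.0043, 0, 0, 0, 0],
  [0.0003, -0.005, 0.0078, 0, 0, 0, 0],
  [0.0003, -0.007, 0.0112, 0, 0, 0, 0],
  [0.0003, -0.009, 0.0147, 0, 0, 0, 0],
  [0.0003, -0.0115, 0.019, 0, 0, 0, 0],
  [0.0003, -0.014, 0.0233, 0, 0, 0, 0],
  [0.0003, -0.0165, 0.0277, 0, 0, 0, 0],
  [0.0003, -0.019, 0.032, 0, 0, 0, 0],
])

```text
clock: 29.68
tool_pos: [0.493, -0.2015, 0.0871]
ee_rot: [0.462, 2.923, 0.782]
ft_force: [-0.6, -0.1, -2.4]
gripper_width: 0.0074
grip_force: 30.0
```

Request:
arm_command([
  [0, -0.003, 0.0052, 0, 0, 0, 0],
  [0, -0.0065, 0.0113, 0, 0, 0, 0],
  [0, -0.01, 0.0173, 0, 0, 0, 0],
  [0, -0.0135, 0.0234, 0, 0, 0, 0],
  [0, -0.017, 0.0294, 0, 0, 0, 0],
  [0, -0.0205, 0.0355, 0, 0, 0, 0],
  [0, -0.024, 0.0416, 0, 0, 0, 0],
  [0, -0.027, 0.0468, 0, 0, 0, 0],
])

```text
clock: 30.68
tool_pos: [0.493, -0.2016, 0.0329]
ee_rot: [0.462, 2.923, 0.782]
ft_force: [-0.2, -1.0, -2.0]
gripper_width: 0.0081
grip_force: 30.0
```

```bash
python3 -c "
from h import *
o=ctrl.get_obs();print(o['q'],o['tool_pos'],o['ft_force'])
im,d=snap('scene');W=cloud('scene',d).reshape(-1,3)
P=W[(np.hypot(*(W[:,:2]-[.510,-.1565]).T)<.034)&(W[:,2]>.088)&(W[:,2]<.13)]
print(len(P),P.mean(0),np.percentile(P[:,2],[5,50,95]))
m=(im.astype(int)[...,0]-im[...,2]>90)&(cloud('scene',d)[...,2]>.09)&(cloud('scene',d)[...,2]<.13)&(abs(cloud('scene',d)[...,0]-.51)<.04);print(m.sum(),np.nanmean(cloud('scene',d)[m],0))
inc(lp(252,.508,-.1565,.022,.0475),lp(252,.508,-.1565,.018,.0475))
cv2.imwrite('pics/c8.png',cv2.resize(im[150:230,220:320,::-1],None,fx=6,fy=6,interpolation=cv2.INTER_CUBIC))"
```

```text
[ 0.29305342  0.59179576  0.39269325  2.00188157 -0.87912106  1.0034867
  2.5495483 ] [ 0.49302927 -0.2015704   0.03289764] [-0.22198131 -1.03227637 -1.99517194]
122 [ 0.50344539 -0.1470948   0.10124906] [0.0927677  0.1038511  0.10784861]
58 [ 0.49616797 -0.14954106  0.10572961]
[-0.0006 -0.0053  0.0089] [-0.04 -0.04 -0.  ] rows>= 0.2
[-0.0006 -0.0073  0.0123] [-0.04 -0.04 -0.  ] rows>= 0.2
```

View pics/c8.png

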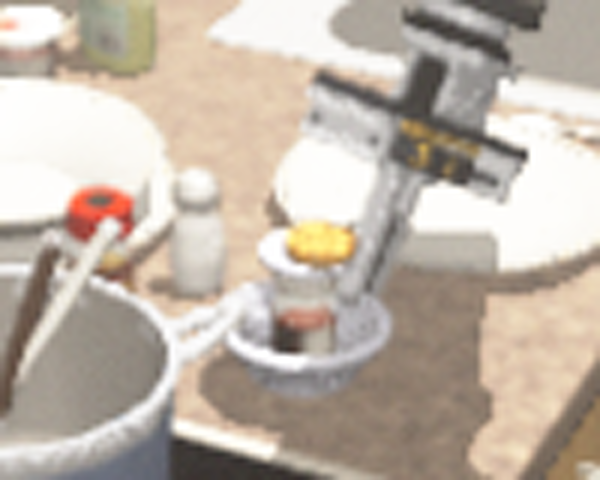

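The base is up on the lid at crop (~305,250), but the shortbread at (321,242) looks off-centre. I'll measure it before releasing.

```bash
cat > sb.py <<'E'
from fit import *
def sb(zb,c,n=6,white=190):
    ims=[];ds=[]
    for _ in range(n):
        im,d=snap('scene'); ims.append(im.astype(float)); ds.append(d)
    im=np.mean(ims,0); W=cloud('scene',np.median(ds,0))
    reg=sil(c[0],c[1],[(.05,zb-.0),(.05,zb+.03)])>0
    y=(im[...,0]-im[...,2]); m=np.clip((y-30)/100,0,1)*reg
    m=m.astype(np.float32)
    s=fit(m,c,[(.024,zb+.005),(.024,zb+.017)],np.zeros_like(reg)); print('short',s,m.sum())
    return im,W,m
E
python3 - <<'E'
from sb import *
im,W,m=sb(.090,(.505,-.15))
# base: difference vs background; print brightness grid around
v0,u0=181,258
g=im.mean(-1)
np.set_printoptions(linewidth=220)
print(np.round(g[v0:v0+22,u0:u0+28]).astype(int))
print(np.round((im[...,0]-im[...,2])[v0:v0+22,u0:u0+28]).astype(int))
def pr(x,y,rings):
    s=sil(x,y,rings); v,u=np.where(s>.5); print(u.min(),u.max(),v.min(),v.max())
pr(.5095,-.1565,[(.031,.09),(.031,.095)])
E
```

```text
short (array([ 0.50317334, -0.16358618]), np.float64(55.173336029052734)) 75.87666
[[206 207 201 198 197 199 202 201 248 242 250 253 252 253 253 253 253 253 251 252 253 253 253 243 211 196 196 188]
 [200 200 196 193 197 201 202 166 246 230 248 252 252 252 253 253 253 253 252 253 253 253 251 228 199 196 197 165]
 [200 196 193 192 194 194 172 143 222 237 250 252 252 252 252 252 253 253 253 253 253 253 244 212 195 197 192 159]
 [209 202 196 197 201 204 159 137 160 230 250 252 252 252 252 252 253 253 253 253 253 253 235 203 197 197 178 158]
 [205 204 199 198 204 207 161 137 137 170 246 248 251 251 252 252 252 253 253 253 253 252 228 198 196 202 169 138]
 [207 211 212 208 207 208 196 154 135 133 206 234 237 241 238 238 241 250 253 253 241 236 213 196 197 190 161 117]
 [205 212 214 212 209 204 198 153 132 136 170 220 222 222 219 217 203 211 219 219 195 202 201 196 194 167 141 100]
 [201 202 204 203 204 204 203 221 231 235 212 197 205 214 214 211 198 202 205 175 167 214 206 196 190 158 120  94]
 [202 201 200 197 198 202 240 252 253 243 219 204 207 197 207 202 202 201 212 205 178 182 195 196
[... 3360 characters left out ...]
 38  22  12  10   8   3   8  18  21  19  18  19  18  17  15  17  20  11   6   5   6   6   8   5   8  23  32]
 [ 33   6   3   0  -1  -2   0   3  16  20  18  17  19  19  20  18  18  16  10   6   6   5   3   5   6  14  28  32]
 [  8   2   0  -1  -1  -1   0   4  14  17  17  18  16  18  19  17  14  10   6   6   5   5   1   1   3  18  30  30]
 [  1   1   2   0  -2  -1  -1  14  16  14  16  16  16  17  17  28  24  10   5   6   6   5   0   0  -1  10  27  32]
 [  2   1   5   1  -1  -1   0  16  17  27  42  49  44  44  45  50  42  13   2   0   3   2   0   0  -1   2  15  29]
 [  3   5  10   2  -1   0  -1  21  36  59  74  79  75  72  75  72  61  32   6   0   0   0   0   0   0   0   3  22]]
263 278 188 196
```

```bash
sed -i 's|np.clip((y-30)/100,0,1)|np.clip((y-53)/65,0,1)|' sb.py; python3 - <<'E'
from sb import *
im,W,m=sb(.090,(.505,-.15))
# base: white low-chroma mask
reg=sil(.508,-.156,[(.04,.088),(.04,.097)])>0
y=im[...,0]-im[...,2]; b=((y<12)&(im.mean(-1)>225)).astype(np.float32)*reg
for r in ((.031,),):
    ign=(m>.02)|~reg
    # ignore finger side (right of shortbread) 
    ign=ign.copy(); ign[:,276:]=True; ign[:188,:]=True
    print('base',fit(b,(.508,-.156),[(.031,.09),(.031,.095)],ign))
E
```

```text
short (array([ 0.50392187, -0.16551562]), np.float64(37.570831298828125)) 58.366665
base (array([ 0.51269342, -0.1652894 ]), np.float64(21.25))
```

Request:
arm_command([
  [-0.0006, -0.003, 0.005, 0, 0, 0, 0],
  [-0.0006, -0.005, 0.0085, 0, 0, 0, 0],
  [-0.0006, -0.006, 0.0102, 0, 0, 0, 0],
  [-0.0006, -0.007, 0.012, 0, 0, 0, 0],
  [-0.0006, -0.0073, 0.0126, 0, 0, 0, 0],
  [-0.0006, -0.0073, 0.0126, 0, 0, 0, 0],
])

```text
clock: 32.08
tool_pos: [0.4936, -0.202, 0.0197]
ee_rot: [0.462, 2.922, 0.783]
ft_force: [-4.9, -2.1, 14.2]
gripper_width: 0.0078
grip_force: 30.0
```

Request:
arm_command([
  [0, 0.0007, -0.0012, 0, 0, 0, 0],
  [0, 0.0007, -0.0012, 0, 0, 0, 0.09],
  [0, 0.0007, -0.0012, 0, 0, 0, 0.12],
  [0, 0.0007, -0.0012, 0, 0, 0, 0.15],
  [0, 0.0007, -0.0012, 0, 0, 0, 0.16],
  [0, 0.0007, -0.0012, 0, 0, 0, 0.16],
  [0, 0.0007, -0.0012, 0, 0, 0, 0.16],
])

```text
clock: 32.95
tool_pos: [0.4936, -0.2018, 0.0202]
ee_rot: [0.462, 2.923, 0.782]
ft_force: [-0.5, 0.4, -0.4]
gripper_width: 0.0149
grip_force: 0.0
```

Request:
arm_command([
  [0, 0, -0.01, 0, 0, 0, 0.16],
  [0, 0, -0.03, 0, 0, 0, 0.16],
  [0, 0, -0.06, 0, 0, 0, 0.16],
  [0, 0, -0.1, 0, 0, 0, 0.16],
  [0, 0, -0.14, 0, 0, 0, 0.16],
  [0, 0, -0.18, 0, 0, 0, 0.16],
  [0, 0, -0.2, 0, 0, 0, 0.16],
])

```text
clock: 33.83
tool_pos: [0.4623, -0.2989, 0.1962]
ee_rot: [0.464, 2.921, 0.778]
ft_force: [0.2, 0.2, 0.0]
gripper_width: 0.0148
grip_force: 0.0
```

```bash
python3 - <<'E'
from sb import *
o=ctrl.get_obs();print(o['q'],o['tool_pos'])
im,W,m=sb(.090,(.505,-.155)); t,_=snap('top')
v,u=np.where(m>.5);print(u.min(),u.max(),v.min(),v.max())
cv2.imwrite('pics/c9.png',np.hstack([cv2.resize(np.uint8(im[160:220,240:300,::-1]),(420,420),interpolation=cv2.INTER_CUBIC),cv2.resize(t[170:220,250:300,::-1],(380,420),interpolation=cv2.INTER_CUBIC)]))
E
```

```text
[ 0.35793152  0.43625466  0.52533879  1.80918241 -0.6736709   1.32982036
  2.42278127] [ 0.46230936 -0.29889055  0.19620418]
short (array([ 0.50427686, -0.16524829]), np.float64(38.87692642211914)) 57.123074
268 278 187 193
```

View pics/c9.png

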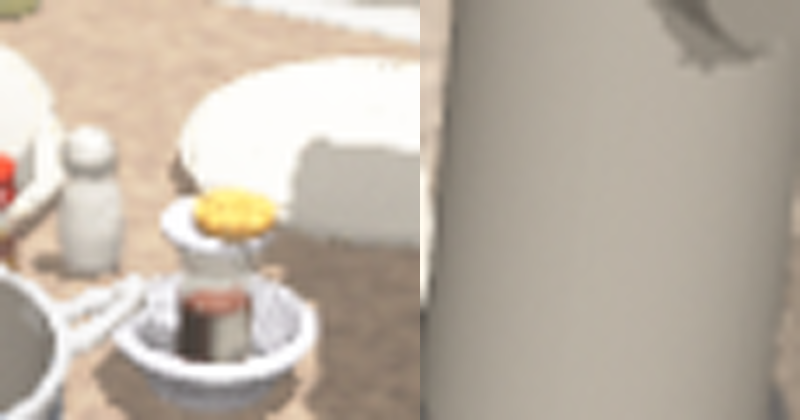

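The scene half shows the ring flat round the jar, the base on the lid, and the shortbread at crop (235,213), displaced towards the right edge of the base. The top camera is blocked by the arm. I've now viewed 12 pictures, over the limit of 10, so from here I'll only measure numerically.

```bash
cat > two.py <<'E'
from fit import *
def two(zb,c,n=5,cam='scene'):
    L=[snap('scene') for _ in range(n)]; im=np.mean([a[0].astype(float) for a in L],0); W=cloud('scene',np.median([a[1] for a in L],0))
    ch=im[...,0]-im[...,2]; bg=cv2.imread('pics/scene0.png')[...,::-1].astype(float); bg=bg[...,0]-bg[...,2]
    reg=sil(*c,[(.042,zb),(.042,zb+.02)])>0
    def f(v):
        b=sil(v[0],v[1],[(.031,zb),(.031,zb+.005)]); s=sil(v[2],v[3],[(.024,zb+.005),(.024,zb+.017)])
        mod=bg*(1-b)+2*b; mod=mod*(1-s)+122*s
        return np.minimum(abs(mod-ch),80)[reg].sum()
    best=None
    for sx in (-.008,0,.005):
        x0=np.array([c[0],c[1],c[0]+sx,c[1]]); S=np.vstack([x0]+[x0+.006*np.eye(4)[i] for i in range(4)])
        s=minimize(f,x0,method='Nelder-Mead',options=dict(initial_simplex=S,xatol=1e-4,fatol=1,maxiter=400))
        if best is None or s.fun<best.fun: best=s
    v=best.x; print('base',v[:2],'short',v[2:],'diff',v[2:]-v[:2],np.hypot(*(v[2:]-v[:2])),best.fun)
    P=W.reshape(-1,3); Q=W[(ch>100)&reg]; print('depth short',np.nanmedian(Q,0),'n',len(Q))
    B=W[(ch<15)&reg&(im.mean(-1)>220)]; B=B[abs(B[:,2]-zb-.005)<.008]; print('depth base pts',len(B),B.min(0),B.max(0))
    return v
E
python3 - <<'E'
from two import *
two(.090,(.51,-.1565)); 
W=cloud('scene',np.load('scene.npz')['d'])
np.save('scened.npy',np.load('scene.npz')['d']); run(-.006,(.509,-.157))
E
```

```text
base [ 0.50929955 -0.15798912] short [ 0.50059691 -0.16258177] diff [-0.00870264 -0.00459265] 0.009840138142047653 3691.0046875
depth short [ 0.49552063 -0.14779095  0.10670391] n 49
depth base pts 27 [ 0.49872047 -0.1696333   0.0915069 ] [ 0.53818615 -0.12770546  0.09770681]
ring (array([ 0.49472518, -0.12642241]), np.float64(98.3125)) 561.0 14233
```

The shortbread is about 10 mm off centre, so it must be re-centred. I'll bring the vertical open gripper over it with the closing axis along the offset. Then I'll close only to ~51 mm, which nudges it to the middle without pinching.

```bash
cat >> h.py <<'E'
def vert(az):
    a=np.radians(az); y=np.array([np.cos(a),np.sin(a),0]); z=np.array([0,0,-1.]); return np.c_[np.cross(y,z),y,z]
E
python3 - <<'E'
from h import *
o=ctrl.get_obs(); inc(([.485,-.23,.23],vert(50)),([.5072,-.158,.21],vert(24)))
E
```

```text
[-0.0007  0.0792  0.003 ] [29.59 -5.8  21.52] rows>= 3.5
[0.0004 0.1344 0.058 ] [ 28.17 -12.59  46.9 ] rows>= 5.2
```

Request:
arm_command([
  [0, 0.02, -0.01, 7, -1.5, 5, 0.3],
  [0, 0.04, -0.005, 15, -3, 11, 0.6],
  [0, 0.06, 0, 22, -4.5, 16, 1],
  [0, 0.079, 0.003, 29, -6, 22, 1],
  [0, 0.098, 0.02, 29, -8, 31, 1],
  [0, 0.117, 0.04, 28.5, -10, 40, 1],
  [0, 0.13, 0.055, 28.2, -12.6, 46.9, 1],
  [0.0004, 0.1344, 0.058, 28.2, -12.6, 46.9, 1],
])

```text
clock: 35.42
tool_pos: [0.5073, -0.1569, 0.2099]
ee_rot: [-1.708, -2.637, 0.002]
ft_force: [-0.1, -0.4, 0.1]
gripper_width: 0.0914
grip_force: 0.0
```

```bash
python3 - <<'E'
from two import *
o=ctrl.get_obs(); print(o['q'],o['tool_pos'],o['gripper_width'])
two(.090,(.51,-.1565))
inc(([.5072,-.158,.12],vert(24)),([.5072,-.158,.099],vert(24)))
E
```

```text
[-0.4091352   0.21468574  0.68439782  1.95257015 -0.15694584  1.02749898
  0.767067  ] [ 0.50728938 -0.15692793  0.20992864] 0.09144996054509497
base [ 0.5086162 -0.1577489] short [ 0.50095645 -0.16225686] diff [-0.00765975 -0.00450795] 0.008887822848376978 4250.627343749999
depth short [ 0.49513605 -0.1527048   0.1064333 ] n 33Traceback (most recent call last):
  File "<stdin>", line 3, in <module>
  File "two.py", line 17, in two
    B=W[(ch<15)&reg&(im.mean(-1)>220)]; B=B[abs(B[:,2]-zb-.005)<.008]; print('depth base pts',len(B),B.min(0),B.max(0))
                                                                                                     ~~~~~^^^
    return umr_minimum(a, axis, None, out, keepdims, initial, where)
ValueError: zero-size array to reduction operation minimum which has no identity
```

Request:
arm_command([
  [-0.0009, -0.0007, 0.03, 0, 0, 0, 1],
  [-0.0009, -0.0007, 0.06, 0, 0, 0, 1],
  [-0.0009, -0.0007, 0.085, 0, 0, 0, 0.95],
  [-0.0009, -0.0007, 0.1, 0, 0, 0, 0.9],
  [-0.0009, -0.0007, 0.107, 0, 0, 0, 0.85],
  [-0.0009, -0.0007, 0.11, 0, 0, 0, 0.8],
  [-0.0009, -0.0007, 0.11, 0, 0, 0, 0.76],
  [-0.0009, -0.0007, 0.11, 0, 0, 0, 0.73],
])

```text
clock: 36.67
tool_pos: [0.5074, -0.1596, 0.1009]
ee_rot: [1.71, 2.633, -0.0]
ft_force: [-0.2, 0.1, 0.5]
gripper_width: 0.069
grip_force: 0.0
```

Request:
arm_command([
  [0, 0, 0, 0, 0, 0, 0.7],
  [0, 0, 0, 0, 0, 0, 0.67],
  [0, 0, 0, 0, 0, 0, 0.64],
  [0, 0, 0, 0, 0, 0, 0.61],
  [0, 0, 0, 0, 0, 0, 0.58],
  [0, 0, 0, 0, 0, 0, 0.56],
  [0, 0, 0, 0, 0, 0, 0.55],
  [0, 0, 0, 0, 0, 0, 0.55],
])

```text
clock: 37.67
tool_pos: [0.507, -0.1596, 0.1004]
ee_rot: [1.711, 2.634, -0.001]
ft_force: [-0.5, 0.7, 0.3]
gripper_width: 0.0519
grip_force: 0.1
```

Request:
arm_command([
  [0, 0, 0, 0, 0, 0, 0.58],
  [0, 0, 0, 0, 0, 0, 0.65],
  [0, 0, 0, 0, 0, 0, 0.8],
  [0, 0, -0.03, 0, 0, 0, 0.9],
  [0, 0, -0.07, 0, 0, 0, 0.9],
  [0, 0, -0.1, 0, 0, 0, 0.9],
  [0, 0, -0.1, 0, 0, 0, 0.9],
])

```text
clock: 38.55
tool_pos: [0.5081, -0.1596, 0.2023]
ee_rot: [1.709, 2.631, 0.003]
ft_force: [0.5, 0.0, -0.7]
gripper_width: 0.0847
grip_force: 0.0
```

```bash
sed -i 's/^    B=W.*$//' two.py; python3 - <<'E'
from two import *
o=ctrl.get_obs(); print(o['q'],o['tool_pos'],o['gripper_width'])
two(.090,(.51,-.1565))
E
```

```text
[-0.40782099  0.22603034  0.69263649  1.96133422 -0.17062497  1.0076623
  0.78198919] [ 0.50813287 -0.1596388   0.20229905] 0.08468813428009862
base [ 0.50889323 -0.15850699] short [ 0.50729172 -0.15780029] diff [-0.00160151  0.0007067 ] 0.0017505000916140407 4376.846875
depth short [ 0.50072234 -0.147984    0.10638205] n 36
```

The shortbread is now within 2 mm of the base's middle. Next I'll grip the base by its edge near the fingertips.

Request:
arm_command([
  [0.001, 0, 0.03, 0, 0, 0, 0.9],
  [0.001, 0, 0.06, 0, 0, 0, 0.9],
  [0.001, 0, 0.085, 0, 0, 0, 0.9],
  [0.001, 0, 0.1, 0, 0, 0, 0.9],
  [0.001, 0, 0.107, 0, 0, 0, 0.85],
  [0.001, 0, 0.1105, 0, 0, 0, 0.8],
  [0.001, 0, 0.1105, 0, 0, 0, 0.76],
  [0.001, 0, 0.1105, 0, 0, 0, 0.74],
])

```text
clock: 39.8
tool_pos: [0.507, -0.1587, 0.0904]
ee_rot: [1.711, 2.633, -0.0]
ft_force: [0.1, 0.2, -0.6]
gripper_width: 0.0699
grip_force: 0.0
```

Request:
arm_command([
  [0, 0, -0.0008, 0, 0, 0, 0.72],
  [0, 0, -0.0008, 0, 0, 0, 0.7],
  [0, 0, -0.0008, 0, 0, 0, 0.68],
  [0, 0, -0.0008, 0, 0, 0, 0.66],
  [0, 0, -0.0008, 0, 0, 0, 0.64],
  [0, 0, -0.0008, 0, 0, 0, 0.55],
  [0, 0, -0.0008, 0, 0, 0, 0.5],
  [0, 0, -0.0008, 0, 0, 0, 0.5],
])

```text
clock: 40.8
tool_pos: [0.5067, -0.1587, 0.0907]
ee_rot: [1.711, 2.634, -0.001]
ft_force: [0.8, -0.2, 1.1]
gripper_width: 0.0597
grip_force: 30.0
```

Request:
arm_command([
  [0, 0, -0.003, 0, 0, 0, 0.5],
  [0, 0, -0.008, 0, 0, 0, 0.5],
  [0, 0, -0.015, 0, 0, 0, 0.5],
  [0, 0, -0.025, 0, 0, 0, 0.5],
  [0, 0, -0.04, 0, 0, 0, 0.5],
  [0, 0, -0.055, 0, 0, 0, 0.5],
  [0, 0, -0.065, 0, 0, 0, 0.5],
  [0, 0, -0.07, 0, 0, 0, 0.5],
])

```text
clock: 41.8
tool_pos: [0.5068, -0.1585, 0.1614]
ee_rot: [1.71, 2.633, -0.0]
ft_force: [-0.3, 0.2, -1.3]
gripper_width: 0.0598
grip_force: 30.0
```

```bash
python3 - <<'E'
from two import *
o=ctrl.get_obs(); p=o['tool_pos'];print(o['q'],p,o['gripper_width'],o['ft_force'])
v=two(p[2],(p[0]+.002,p[1]))
W=cloud('scene',np.load('scene.npz')['d']);im=np.load('scene.npz')['im'].astype(int)
Q=W[(im[...,0]-im[...,2]>95)&(W[...,2]>.1)&(abs(W[...,0]-.507)<.04)&(abs(W[...,1]+.158)<.05)];print(len(Q),np.median(Q,0) if len(Q) else 0)
Q=W.reshape(-1,3);Q=Q[(np.hypot(Q[:,0]-.509,Q[:,1]+.157)<.025)&(Q[:,2]>.07)&(Q[:,2]<.1)];print('lid',len(Q),np.median(Q,0))
E
```

```text
[-0.385624    0.28144375  0.67793565  2.00435645 -0.21914245  0.92603449
  0.82434345] [ 0.50683516 -0.15852648  0.16144916] 0.05978991770078116 [-0.25838725  0.1598676  -1.2505916 ]
base [ 0.52151408 -0.16428759] short [ 0.50741481 -0.16001186] diff [-0.01409927  0.00427573] 0.014733335392200968 4583.05
depth short [ 0.50010604 -0.14963377  0.17685286] n 43
46 [ 0.50117766 -0.14835908  0.17632341]
lid 92 [ 0.50551419 -0.14761284  0.08656953]
```

The base is lifted with the shortbread on it. Carry it gently to the plate.

Request:
arm_command([
  [-0.0037, -0.0016, 0, 0, 0, 0, 0.5],
  [-0.0135, -0.0059, 0, 0, 0, 0, 0.5],
  [-0.029, -0.0126, 0, 0, 0, 0, 0.5],
  [-0.049, -0.0214, 0, 0, 0, 0, 0.5],
  [-0.0722, -0.0315, 0, 0, 0, 0, 0.5],
  [-0.097, -0.0423, 0, 0, 0, 0, 0.5],
  [-0.1224, -0.0534, 0, 0, 0, 0, 0.5],
])

```text
clock: 42.92
tool_pos: [0.5073, -0.2938, 0.1606]
ee_rot: [1.712, 2.634, -0.001]
ft_force: [0.7, -0.1, -0.0]
gripper_width: 0.0597
grip_force: 30.0
```

Request:
arm_command([
  [-0.0254, -0.0111, 0, 0, 0, 0, 0.5],
  [-0.0502, -0.0219, 0, 0, 0, 0, 0.5],
  [-0.0734, -0.032, 0, 0, 0, 0, 0.5],
  [-0.0934, -0.0408, 0.003, 0, 0, 0, 0.5],
  [-0.109, -0.0475, 0.009, 0, 0, 0, 0.5],
  [-0.1188, -0.0518, 0.018, 0, 0, 0, 0.5],
  [-0.1224, -0.0534, 0.03, 0, 0, 0, 0.5],
  [-0.1224, -0.0534, 0.045, 0, 0, 0, 0.5],
])

```text
clock: 43.92
tool_pos: [0.5086, -0.4254, 0.1148]
ee_rot: [1.711, 2.634, -0.001]
ft_force: [0.3, 0.7, -0.9]
gripper_width: 0.0598
grip_force: 30.0
```

```bash
python3 - <<'E'
from two import *
o=ctrl.get_obs(); p=o['tool_pos'];print(o['q'],p,o['gripper_width'],o['ft_force'])
W=cloud('scene',snap('scene')[1]);im=np.load('scene.npz')['im'].astype(int)
Q=W[(im[...,0]-im[...,2]>80)&(W[...,2]>.08)&(abs(W[...,0]-.507)<.04)&(abs(W[...,1]-p[1])<.05)];print(len(Q),np.median(Q,0) if len(Q) else 0)
P=sel(W,295,182,34,18,.012,.022);print(rcirc(P,.125),len(P))
t,d=snap('top');P=sel(cloud('top',d),345,197,42,42,.012,.022);print(rcirc(P,.125),len(P))
E
```

```text
[ 0.14653732  0.57079893  0.6369326   1.7415867  -0.401929    0.96225484
  1.36031231] [ 0.50859349 -0.42540814  0.11484195] 0.05975029757967301 [ 0.29777758  0.73293935 -0.91700168]
38 [ 0.50264379 -0.41055872  0.13017548]
[ 0.50895016 -0.42487487] 314
[ 0.50789967 -0.42717986] 295
```

Request:
arm_command([
  [0, 0, 0.015, 0, 0, 0, 0.5],
  [0, 0, 0.035, 0, 0, 0, 0.5],
  [0, 0, 0.055, 0, 0, 0, 0.5],
  [0, 0, 0.075, 0, 0, 0, 0.5],
  [0, 0, 0.09, 0, 0, 0, 0.5],
  [0, 0, 0.1, 0, 0, 0, 0.5],
  [0, 0, 0.105, 0, 0, 0, 0.5],
  [0, 0, 0.108, 0, 0, 0, 0.5],
])

```text
clock: 45.02
tool_pos: [0.5087, -0.426, 0.008]
ee_rot: [1.711, 2.633, -0.001]
ft_force: [1.1, -0.7, -1.0]
gripper_width: 0.0597
grip_force: 30.0
```

Request:
arm_command([
  [0, 0, 0.001, 0, 0, 0, 0.5],
  [0, 0, 0.002, 0, 0, 0, 0.5],
  [0, 0, 0.003, 0, 0, 0, 0.5],
  [0, 0, 0.003, 0, 0, 0, 0.5],
])

```text
clock: 45.52
tool_pos: [0.5086, -0.4258, 0.005]
ee_rot: [1.711, 2.634, -0.001]
ft_force: [-0.5, 0.1, -0.6]
gripper_width: 0.0597
grip_force: 30.0
```

Request:
arm_command([
  [0, 0, 0.001, 0, 0, 0, 0.5],
  [0, 0, 0.0018, 0, 0, 0, 0.5],
  [0, 0, 0.0026, 0, 0, 0, 0.5],
  [0, 0, 0.003, 0, 0, 0, 0.5],
  [0, 0, 0.003, 0, 0, 0, 0.5],
])

```text
clock: 46.15
tool_pos: [0.5086, -0.4258, 0.0019]
ee_rot: [1.711, 2.634, -0.001]
ft_force: [0.3, -0.5, -1.7]
gripper_width: 0.0598
grip_force: 30.0
```

Request:
arm_command([
  [0, 0, 0.0006, 0, 0, 0, 0.5],
  [0, 0, 0.0012, 0, 0, 0, 0.5],
  [0, 0, 0.0012, 0, 0, 0, 0.5],
])

```text
clock: 46.52
tool_pos: [0.5087, -0.4259, 0.0015]
ee_rot: [1.711, 2.633, -0.0]
ft_force: [-3.0, 3.9, 13.5]
gripper_width: 0.06
grip_force: 30.0
```

Request:
arm_command([
  [0, 0, -0.0007, 0, 0, 0, 0.5],
  [0, 0, -0.0007, 0, 0, 0, 0.64],
  [0, 0, -0.0007, 0, 0, 0, 0.68],
  [0, 0, -0.001, 0, 0, 0, 0.72],
  [0, 0, -0.002, 0, 0, 0, 0.77],
  [0, 0, -0.003, 0, 0, 0, 0.8],
  [0, 0, -0.01, 0, 0, 0, 0.8],
  [0, 0, -0.03, 0, 0, 0, 0.8],
])

```text
clock: 47.52
tool_pos: [0.5081, -0.4255, 0.0311]
ee_rot: [-1.711, -2.634, 0.001]
ft_force: [0.1, -0.6, 1.0]
gripper_width: 0.0757
grip_force: 0.0
```

Request:
arm_command([
  [0, 0, -0.04, 0, 0, 0, 0.8],
  [0, 0, -0.09, 0, 0, 0, 0.8],
  [0, 0, -0.14, 0, 0, 0, 0.8],
  [0, 0, -0.19, 0, 0, 0, 0.8],
  [0, 0, -0.22, 0, 0, 0, 0.8],
  [0, 0, -0.22, 0, 0, 0, 0.8],
])

```text
clock: 48.28
tool_pos: [0.5089, -0.4265, 0.2546]
ee_rot: [1.709, 2.629, -0.0]
ft_force: [0.9, 0.1, -0.7]
gripper_width: 0.0751
grip_force: 0.0
```

```bash
python3 - <<'E'
from two import *
o=ctrl.get_obs(); p=o['tool_pos'];print(p,o['gripper_width'],o['ft_force'])
L=[snap('scene') for _ in range(5)]; im=np.mean([a[0].astype(float) for a in L],0); W=cloud('scene',np.median([a[1] for a in L],0))
ch=im[...,0]-im[...,2]; reg=sil(.511,-.426,[(.045,.001),(.045,.02)])>0
m=(np.clip((ch-25)/80,0,1)*reg).astype(np.float32); Z=np.zeros_like(reg)
print('short',fit(m,(.511,-.426),[(.024,.006),(.024,.018)],Z),m.sum(),sil(.511,-.426,[(.024,.006),(.024,.018)]).sum())
Q=W[m>.6];print('short depth',np.median(Q,0),np.percentile(Q[:,2],[10,90]))
# base outline: print gray
s=sil(.511,-.426,[(.031,.001),(.031,.006)]); v,u=np.where(s>.5); print('base pred',u.min(),u.max(),v.min(),v.max())
np.set_printoptions(linewidth=230); g=im.mean(-1).round().astype(int); print(g[v.min()-5:v.max()+4,u.min()-4:u.max()+5]); print((ch.round().astype(int))[v.min()-5:v.max()+4,u.min()-4:u.max()+5])
E
```

```text
[ 0.50894212 -0.42654394  0.25458663] 0.07510274336679024 [ 0.89310284  0.07236798 -0.66710784]
short (array([ 0.50755469, -0.42822656]), np.float64(23.81999969482422)) 45.2425 69.875
short depth [ 0.50431689 -0.41509636  0.01682237] [0.01354885 0.01811602]
base pred 287 300 180 187
[[251 251 251 251 251 252 252 251 251 249 248 248 251 251 252 252 252 252 251 251 251 251]
 [251 251 251 251 251 251 251 251 251 250 250 250 251 251 249 251 252 251 249 250 251 251]
 [251 251 251 251 251 251 251 251 251 251 251 251 251 251 250 251 252 251 250 251 251 251]
 [251 251 251 251 251 251 251 251 251 251 251 251 251 251 251 251 251 251 251 251 251 251]
 [251 251 251 251 251 251 251 251 237 226 223 220 223 220 242 242 249 251 251 251 251 251]
 [251 251 251 251 251 251 251 237 186 164 157 157 160 160 209 225 237 249 251 251 251 251]
 [251 251 248 243 240 239 225 184 146 147 137 149 142 150 193 213 212 247 251 251 251 251]
 [224 223 217 210 203 203 173 149 145 138 144 152 139 144 190 207 203 236 249 251 251 251]
 [180 180 181 180 173 182 180 136 127 134 139 152 153 152 201 193 167 242 251 251 251 25
[... 1397 characters left out ...]
3  42  88  97  99 113 115 115 124 131 126   8   4   4   4   5]
 [ 17  17  17  17  11   2   1  22  65  87  86  92  97  94 118 111  59   1   3   5   5   4]
 [ 17  16  18  17  16   8   3   6  14  29  53  64  66  67  55  34   9   4   6   5   5   5]
 [ 16  17  17  17  18  16  12   7   2   3  12  15  16  18  12   9   6  10   6   5   5   5]
 [ 16  17  17  17  17  17  15  14  13   8   8   7   8  13   9  10   9   6   5   5   5   5]
 [ 13  11  11  11  11  11  10  18  18  16  16  15  15  16  10   6   5   5   5   5   5   5]
 [  7   5   5   6   6   5   6   9  12  12  11  11  10   9   7   5   5   5   5   5   5   5]
 [ 11  10   7   6   6   6   6   6   6   6   6   6   6   6   6   5   5   5   5   5   5   6]]
```

The shortbread sits on the base, about 4 mm off its middle, and the base is in the middle of the plate. The ring and jar have not been touched since release. Handing in.

```bash
python3 -c "
from cell import ctrl
print(ctrl.close_job())"
```

```text
the job is handed in; nothing more can be done
None
```

I handed in the job at about 49 s with the base and shortbread on the middle of the plate (shortbread about 4 mm off the base's middle) and the ring lowered round the jar; no verdict came back. I viewed 12 pictures, over the limit of 10, used the plate as a rest to regrip the tin, and nudged the shortbread back to the middle of the base after it had slid about 10 mm.

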